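Clear the glasses, build the engraved sign, put the glasses back

ROBOT

A 6-joint arm with a two-finger parallel gripper is mounted at the origin on the work surface. World frame = base frame: x ahead of the robot, y to its left, z up, the work surface at z = 0. Lengths are in m, angles in rad, forces in N, time in s.
With the tool pointing down it reaches from about 0.35 to 0.775 m from the base axis. Payload 5.5 kg.
Tool frame: the origin (TCP) lies midway between the tips of the shut fingers; the grasp point (between the pads) lies 19 mm behind it (env.hold_point_z is the distance from the TCP to the grasp point, in m); z points along the fingers, y is the line along which they close (so a half turn about z gives the same grasp; the last joint's range is limited). The gripper opens to 85 mm and grips with 20 to 120 N. Pads are 22 mm wide; open, the fingers measure 114 mm over their backs; the gripper's body (76 mm by 85 mm) begins 54 mm behind the grasp point. The pads swing forward as they close: fully open they stand 13 mm farther back than shut.
Start: joints at [-1.415, 0.313, 0.046, 1.304, 0, 1.431], TCP at [0.168, -0.55, 0.231] pointing down, gripper open.
Joint ranges: [-2.76, 2.76], [-0.86, 1.69], [-1.03, 1.26], [-2.2, 2.34], [-1.47, 1.5], [-3.14, 3.14]. Speed limits (rad/s): [2.57, 2.57, 3.14, 3.14, 3.14, 3.14].

INTERFACE

Orientations are given as a unit quaternion [w, x, y, z].
In Python, from workcell import env, read_camera gives the robot as it stands. The module is installed in compiled form; this text tells all that it offers.
- The arm moves only by the tool carry_out, never from a script. Its argument "moves" is a list of rows, each an object of numbers: "tx", "ty", "tz": the shift along the world's x, y, z in cm; "wx", "wy", "wz": the turn, a rotation vector about the world's x, y, z in rad; "claw": the closure, from -1 (fully open) to 1 (shut). A call has 1 to 8 rows; each row shifts and turns the commanded pose from where the row before left it; what a row does not reach is not made up. A row lasts 1/8 s, in which the tool goes at most 62.5 mm and 10.7 degrees, less where a joint would pass 70% of its speed; a pose out of reach is approached as far as the arm can. A call is refused whole if a number of a shift passes 6.25 or a number of a turn 0.188, either way. A call with a gripper value outside its range is refused whole. The fingers move at their own pace and stop on an object; "newtons" is the grip in N (left out, the last holds). Time passes only in rows, so rows that do not move let the fingers close. It gives the time, the measured TCP pose, the force, the opening and the grip force at its end, in the units of the state.
- env.get_state(): the state, without advancing time (a new reading comes with each control period).
- read_camera(name): name is "scene" or "top" or "wrist"; returns a dict with "image" (384x512x3 uint8, blue, green, red), "z_map" (384x512 float32, m along the optical axis (not along the pixel's ray), 0 where there is no reading), "fx", "fy", "cx", "cy" (pixels), "camera_from_world" (4x4, takes a point from world to camera coordinates); the wrist camera has in their place "hand_eye" (4x4, takes a point from camera to tool coordinates, whose origin is the TCP and whose axes are the flange's). Camera axes: x right, y down, z forward; pixel columns grow to the right and rows downward; lengths in m; the calibration is good to about 2 mm. A picture is of the moment at which its call begins: read the wrist's pose just before it.
- env.hand_in(): hands the job in; it is judged then, once.
The state is a dict: "clock": time; "joint_pos": joint angles; "qvel": joint speeds; "tau": joint torques, N m; "tcp_pos": TCP position; "orientation": TCP orientation; "wrist_force": force on the tool from outside, world axes, zero at the start; "ft_torque": the same for the moment, N m; "finger_gap": finger opening in m; "grip_force": force on a finger pad.
Only numpy, scipy, OpenCV 4.12 (cv2) and the standard library are available. Lean on these libraries where they do the work, as an engineer would, in place of code of your own. Each camera call takes 0.05 s, during which the arm holds its last target. There are 200 camera calls.

TASK

The two glasses on the paper coasters hem in one of the sign's two drilled plates: first stand both glasses out of the way on the cardboard sheet, then lower the plywood plate over the four posts of the sign base until it rests on the shoulders, and lay the engraved glass plate over the same posts on top of it. Only when the sign is complete, stand each glass back in the middle of the same coaster it came from. Do not tip a glass over and do not shift the carafe.

Things in the scene. Friction and masses are not known exactly. Their poses are not given: they have to be found in the camera images.
- flute: The tall slim frosted-glass flute, hollow, open at the top: 150 mm high, 51 mm across from mid-height to the rim (40 mm at the foot), wall 3 mm, about 0.2 kg. Origin: centre of its underside; z up along its axis. At the start it stands in the middle of one of the coasters.
- tumbler: The short wide frosted-glass tumbler, hollow, open at the top: 95 mm high, 64 mm across from mid-height to the rim (60 mm at the foot), wall 3 mm, about 0.2 kg. Origin: centre of its underside; z up. At the start it stands in the middle of the other coaster.
- wood_plate: Plywood backing plate, 120 x 60 x 12 mm (x, y, z), lying flat, with four 10 mm through holes at x = +-42, y = +-16 mm. Origin: centre of its underside; x along its length. Goes onto the posts first; it may be turned end for end.
- glass_plate: Greenish glass plate engraved with a white scroll, 110 x 56 x 10 mm (x, y, z), lying flat, with the same four 10 mm through holes at x = +-42, y = +-16 mm. Origin: centre of its underside; x along its length. Goes on second. At the start either plate lies between the glasses, the other by itself, both directly on the table.
- sign_base: Dark wooden block, 150 x 90 x 12 mm (x, y, z), fixed, with four posts at x = +-42, y = +-16 mm: a 13 mm thick aluminium shoulder up to 34 mm above the table, then a 6 mm steel pin, straight to 60 mm, tapered tip to 66 mm. Origin: centre of underside; x along its length. The seated plywood plate has its underside at 34 mm above the table, the glass plate on it at 46 mm.
- cardboard: Brown cardboard sheet, 150 x 210 x 4 mm (x, y, z), fixed flat on the table: the side area for the glasses. Empty at the start. Origin: centre of its underside; its top is 4 mm above the table.
- coaster_a: White square paper coaster, 76 x 76 mm, under 1 mm thick, fixed on the table; one glass stands on it. Origin: its centre. The glass's underside is at table height.
- coaster_b: The other coaster, the same, about 150 mm from the first, with the other glass on it.
- carafe: Frosted-glass carafe, 190 mm high, 96 mm across, with a narrow neck, standing by itself to the left, near the robot, to be left alone. Origin: centre of its underside.
Mind the look-alikes: they are no part of the job. Of the things that look like the wood_plate, take the one that is farthest from the robot's base at the start. What is shaped like the flute but turquoise is not meant.

How it is judged:
By the outcome, as a careful person would: the job done as asked, in the order asked, and still so for the second after the job is handed in, with the robot touching nothing.
It also fails if it takes over 144 s, if anything falls off the work surface, if the arm or the gripper's body presses on something with over 40 N, if the wrist force passes 120 N, or if a joint passes its speed limit or range.

## Working session

There is one attempt and no reset: what is moved stays moved. The work goes in short steps, Python scripts to look and compute and a tool call to move; the robot and the scene stay as the last step left them, time stands still between calls to the robot, and variables do not carry over. Pictures are saved under pics/ and viewed, at most 14 in all, crops included, and the job is handed in when it is done.

Besides the shell and the picture viewer there is one more tool, called as name([rows], argument=value, ...), one row to a line, values as JSON. carry_out: Moves the arm, as the interface text tells. Its arguments: {"type":"object","properties":{"moves":{"type":"array","items":{"type":"object","properties":{"tx":{"type":"number"},"ty":{"type":"number"},"tz":{"type":"number"},"wx":{"type":"number"},"wy":{"type":"number"},"wz":{"type":"number"},"claw":{"type":"number"}}}},"newtons":{"type":"number"}},"required":["moves"]}

```bash
mkdir -p pics
cat > h.py <<'E'
import numpy as np, cv2
from workcell import env, read_camera
from scipy.spatial.transform import Rotation as R
def grab(n,save=None):
    s=env.get_state(); c=read_camera(n)
    if n=="wrist":
        q=s["orientation"]; T=np.eye(4); T[:3,:3]=R.from_quat([q[1],q[2],q[3],q[0]]).as_matrix(); T[:3,3]=s["tcp_pos"]
        c["w"]=T@np.array(c["hand_eye"])
    else: c["w"]=np.linalg.inv(np.array(c["camera_from_world"]))
    if save: cv2.imwrite("pics/"+save,c["image"])
    return c
def cloud(c):
    z=c["z_map"]; v,u=np.mgrid[:z.shape[0],:z.shape[1]]
    p=np.stack([(u-c["cx"])/c["fx"]*z,(v-c["cy"])/c["fy"]*z,z],-1)
    p=p@c["w"][:3,:3].T+c["w"][:3,3]; p[z==0]=np.nan; return p
def ray(c,u,v,h):  # pixel -> world at height h
    d=c["w"][:3,:3]@np.array([(u-c["cx"])/c["fx"],(v-c["cy"])/c["fy"],1]); o=c["w"][:3,3]
    return o+d*(h-o[2])/d[2]
E
python3 - <<'E'
from h import *
import pickle
for n in("top","scene"):
    c=grab(n); pickle.dump(c,open(n+".pkl","wb")); print(n,c["w"].round(3).tolist(),c["fx"],c["fy"],c["cx"],c["cy"])
    cv2.imwrite(f"pics/{n}0.png",cv2.resize(c["image"],(800,600),interpolation=cv2.INTER_CUBIC))
s=env.get_state();print(s, env.hold_point_z)
E
```

```text
top [[-0.023, -0.998, 0.064, 0.399], [-1.0, 0.024, 0.009, 0.02], [-0.011, -0.064, -0.998, 1.433], [0.0, 0.0, 0.0, 1.0]] 489.5390841943096 489.5390841943096 259.48674407847875 191.4078045995275
scene [[-0.362, 0.688, -0.629, 1.108], [0.932, 0.263, -0.248, 0.273], [-0.005, -0.676, -0.737, 0.79], [0.0, 0.0, 0.0, 1.0]] 451.3152812272984 451.3152812272984 248.2083210983519 188.7294819081661
{'clock': 0.1, 'joint_pos': array([-1.41455011e+00,  3.13915197e-01,  4.50871105e-02,  1.30359163e+00,
       -3.20255407e-05,  1.43117969e+00]), 'qvel': array([-0.00112351, -0.00251624,  0.00375275, -0.00055431,  0.00168937,
        0.00063826]), 'tau': array([ 3.06644441e-03, -4.81723022e+01,  2.99245441e+01,  1.27751083e-02,
       -9.54798497e-05,  1.12247133e-05]), 'tcp_pos': array([ 0.16755085, -0.54957093,  0.23050154]), 'orientation': array([-8.11535585e-04,  9.89077758e-01,  1.47392434e-01, -2.27612217e-05]), 'wrist_force': array([ 0.38278608,  0.9511618 , -0.56852574]), 'ft_torque': array([-0.00220732, -0.0038124 , -0.04956664]), 'grip_force': 0.0, 'finger_gap': 0.08572515877985691} 0.0187
```

View pics/top0.png

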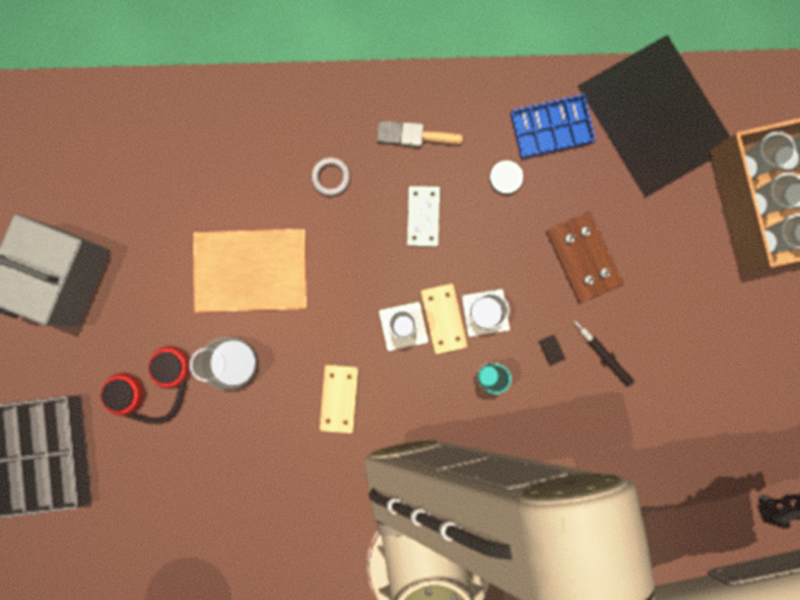

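View pics/scene0.png

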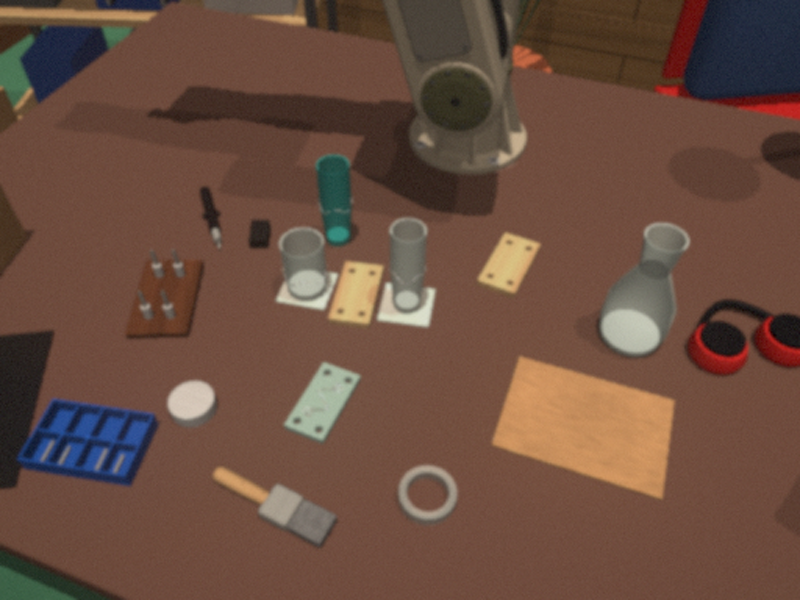

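The top view (800 px scale) shows:
- Flute at (402,325) on the left coaster and tumbler at (487,312) on the right one, with a plywood plate between them at (444,318).
- Look-alike plywood plate at (339,398), nearer the robot.
- Glass plate at (424,216), base at (585,257), cardboard at (250,270), carafe at (228,362) and turquoise flute at (493,378).

The scene view agrees.

Run:
```python
from h import *
import pickle
c=pickle.load(open("top.pkl","rb")); im=c["image"]; P=cloud(c); k=.64
hsv=cv2.cvtColor(im,cv2.COLOR_BGR2HSV)
f=lambda u,v,h:ray(c,u*k,v*k,h)[:2].round(4)
for n,u,v,h in [("wood",444,318,.012),("decoy",339,398,.012),("glass",424,216,.01),("base",585,257,.012),("card",250,270,.004),("coasA",403,326,0),("coasB",486,312,0),("flrim",401,323,.15),("tumrim",487,311,.095),("turq",488,377,.15),("carafe",233,365,.03)]:
    w=f(u,v,h); print(n,w,np.hypot(*w).round(3),"z",P[int(v*k),int(u*k)].round(3))
def comp(mask,u,v,h,n):
    nn,l,s,ce=cv2.connectedComponentsWithStats(mask.astype(np.uint8)); i=l[int(v*k),int(u*k)]
    pts=np.argwhere(l==i)[:,::-1]; w=np.array([ray(c,a,b,h)[:2] for a,b in pts]).astype(np.float32)
    r=cv2.minAreaRect(w*1000); b=cv2.boxPoints(r); print(n,i,len(pts),r,)
H,S,V=cv2.split(hsv)
for n,u,v in [("wood",444,318),("glass",424,216),("card",250,270),("coasA",388,338),("coasB",503,325),("base",575,257)]: print(n,hsv[int(v*k),int(u*k)])
comp((H>14)&(H<30)&(S>60)&(V>130),444,318,.012,"wood")
comp((H>8)&(H<30)&(S>60)&(V>150),250,270,.004,"card")
comp((S<60)&(V>130),424,222,.01,"glass")
comp((S<60)&(V>130),388,338,0,"cA")
comp((S<60)&(V>130),503,327,0,"cB")
# glass upper points
for n,x,y in [("fl",401,323),("tum",487,311)]:
    w=f(x,y,.12); m=(np.hypot(P[...,0]-w[0],P[...,1]-w[1])<.06)&(P[...,2]>.03); q=P[m]; print(n,m.sum(),q.min(0),q.max(0))
```

```text
wood [ 0.4531 -0.0374] 0.455 z [ 0.455 -0.037  0.009]
decoy [0.3097 0.1604] 0.349 z [0.312 0.163 0.014]
glass [ 0.6456 -0.005 ] 0.646 z [ 0.646 -0.004  0.011]
base [ 0.5607 -0.303 ] 0.637 z [ 0.562 -0.302  0.012]
card [0.5522 0.3246] 0.641 z [0.555 0.325 0.001]
coasA [0.4404 0.0392] 0.442 z [0.442 0.042 0.005]
coasB [ 0.463  -0.1168] 0.478 z [ 0.464 -0.115  0.015]
flrim [0.4411 0.0405] 0.443 z [0.448 0.045 0.009]
tumrim [ 0.4604 -0.1096] 0.473 z [ 0.464 -0.115  0.015]
turq [ 0.3477 -0.1026] 0.363 z [ 0.343 -0.115  0.009]
carafe [0.3753 0.352 ] 0.515 z [0.378 0.333 0.114]
wood [ 28  76 249]
glass [ 37  14 245]
card [ 17 128 248]
coasA [ 42   5 254]
coasB [ 24  20 247]
base [ 10 159 149]
wood 111 930 ((453.1440124511719, -36.493614196777344), (125.86869049072266, 64.30513000488281), 11.390586853027344)
card 4 90602 ((445.9324645996094, 50.2518310546875), (1501.9354248046875, 1010.7507934570312), 89.95423126220703)
glass 31 775 ((646.4564819335938, -3.9140701293945312), (58.79113006591797, 112.51001739501953), 88.55769348144531)
cA 44 714 ((440.89398193359375, 39.635986328125), (79.4589614868164, 79.39691162109375), 10.553178787231445)
cB 43 741 ((463.115478515625, -117.7326889038086), (79.29370880126953, 84.30488586425781), 7.6425580978393555)
fl 160 [0.41496475 0.01306207 0.03154341] [0.46437149 0.06332695 0.15429678]
tum 191 [ 0.43085915 -0.14640376  0.03027654] [ 0.49370757 -0.08317998  0.10039577]
```

carry_out([
  {"tx": 1.7,"ty": 3.7,"wz": 0.187,"claw": -1},
  {"tx": 1.7,"ty": 3.7,"wz": 0.187},
  {"tx": 1.7,"ty": 3.7,"wz": 0.187},
  {"tx": 1.7,"ty": 3.7,"wz": 0.187},
  {"tx": 1.7,"ty": 3.7,"wz": 0.187},
  {"tx": 1.7,"ty": 3.7,"wz": 0.187},
  {"tx": 1.7,"ty": 3.7,"wz": 0.187},
  {"tx": 1.7,"ty": 3.7,"wz": 0.187},
])

```text
invalid input at $.moves[0]: expected keys tx, ty, tz, wx, wy, wz, claw
```

carry_out([
  {"tx": 1.7,"ty": 3.7,"wz": 0.187},
  {"tx": 1.7,"ty": 3.7,"wz": 0.187},
  {"tx": 1.7,"ty": 3.7,"wz": 0.187},
  {"tx": 1.7,"ty": 3.7,"wz": 0.187},
  {"tx": 1.7,"ty": 3.7,"wz": 0.187},
  {"tx": 1.7,"ty": 3.7,"wz": 0.187},
  {"tx": 1.7,"ty": 3.7,"wz": 0.187},
  {"tx": 1.7,"ty": 3.6,"wz": 0.187},
])

```text
invalid input at $.moves[0]: expected keys tx, ty, tz, wx, wy, wz, claw
```

carry_out([
  {"wz": 0.05},
  {"tx": 0},
])

```text
invalid input at $.moves[0]: expected keys tx, ty, tz, wx, wy, wz, claw
```

```bash
cat >> h.py <<'E'
def st():
    s=env.get_state(); q=s["orientation"]; M=R.from_quat([q[1],q[2],q[3],q[0]]).as_matrix()
    print("t",round(s["clock"],2),"tcp",s["tcp_pos"].round(4),"yaw",np.arctan2(M[1,0],M[0,0]).round(4),"z",M[:,2].round(4),"q",s["joint_pos"].round(3),"F",s["wrist_force"].round(1),"gap",round(s["finger_gap"],4),s["grip_force"])
E
python3 -c "
from h import *
st(); c=grab('wrist','w1.png'); print(c['hand_eye'].round(3).tolist(),c['fx'])
for n,x,y,z in [('f',.44,.039,.15),('t',.462,-.115,.095),('w',.453,-.0365,.012)]:
    p=np.linalg.inv(c['w'])@[x,y,z,1]; print(n,p[0]/p[2]*c['fx']+c['cx'],p[1]/p[2]*c['fy']+c['cy'])
"
```

```text
t 0.1 tcp [ 0.1676 -0.5496  0.2305] yaw 0.2959 z [-3.0e-04  1.6e-03 -1.0e+00] q [-1.415  0.314  0.045  1.304 -0.     1.431] F [ 0.4  1.  -0.6] gap 0.0857 0.0
[[0.001, -0.954, -0.299, 0.077], [1.0, 0.001, 0.001, 0.002], [-0.001, -0.299, 0.954, -0.142], [0.0, 0.0, 0.0, 1.0]] 323.9899902610154
f -1229.5964642842052 -1048.5936787974929
t -395.101648865185 -588.8024784757371
w -297.7923777992045 -397.16024534969335
```

View pics/w1.png

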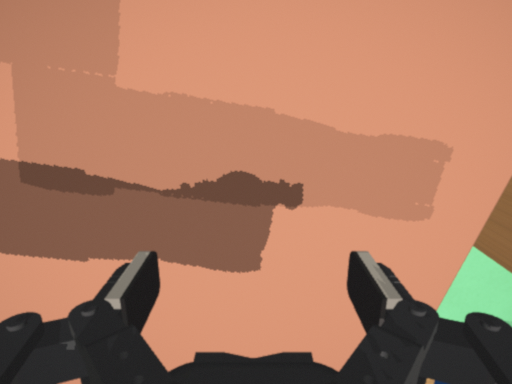

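All seven keys are needed in each row, so nothing has moved yet. The wrist picture shows only bare table between the fingers, at (150,270) and (360,270).

carry_out([
  {"tx": 1.7,"ty": 3.7,"tz": 0,"wx": 0,"wy": 0,"wz": 0.187,"claw": -1},
  {"tx": 1.7,"ty": 3.7,"tz": 0,"wx": 0,"wy": 0,"wz": 0.187,"claw": -1},
  {"tx": 1.7,"ty": 3.7,"tz": 0,"wx": 0,"wy": 0,"wz": 0.187,"claw": -1},
  {"tx": 1.7,"ty": 3.7,"tz": 0,"wx": 0,"wy": 0,"wz": 0.187,"claw": -1},
  {"tx": 1.7,"ty": 3.7,"tz": 0,"wx": 0,"wy": 0,"wz": 0.187,"claw": -1},
  {"tx": 1.7,"ty": 3.7,"tz": 0,"wx": 0,"wy": 0,"wz": 0.187,"claw": -1},
  {"tx": 1.7,"ty": 3.7,"tz": 0,"wx": 0,"wy": 0,"wz": 0.187,"claw": -1},
  {"tx": 1.7,"ty": 3.7,"tz": 0,"wx": 0,"wy": 0,"wz": 0.187,"claw": -1},
])

```text
clock: 1.15
tcp_pos: [0.3039, -0.2527, 0.2312]
orientation: [-0.0, 0.623, 0.783, 0.0]
wrist_force: [-0.1, -0.5, 0.4]
finger_gap: 0.0853
grip_force: 0.0
```

carry_out([
  {"tx": 1.7,"ty": 3.7,"tz": 0,"wx": 0,"wy": 0,"wz": 0.187,"claw": -1},
  {"tx": 1.7,"ty": 3.7,"tz": 0,"wx": 0,"wy": 0,"wz": 0.187,"claw": -1},
  {"tx": 1.7,"ty": 3.7,"tz": 0,"wx": 0,"wy": 0,"wz": 0.187,"claw": -1},
  {"tx": 1.7,"ty": 3.7,"tz": 0,"wx": 0,"wy": 0,"wz": 0.187,"claw": -1},
  {"tx": 1.7,"ty": 3.7,"tz": 0,"wx": 0,"wy": 0,"wz": 0.187,"claw": -1},
  {"tx": 1.7,"ty": 3.7,"tz": 0,"wx": 0,"wy": 0,"wz": 0.187,"claw": -1},
  {"tx": 1.7,"ty": 3.7,"tz": 0,"wx": 0,"wy": 0,"wz": 0.187,"claw": -1},
  {"tx": 1.7,"ty": 3.7,"tz": 0,"wx": 0,"wy": 0,"wz": 0.187,"claw": -1},
])

```text
clock: 2.15
tcp_pos: [0.4398, 0.0433, 0.2312]
orientation: [-0.0, -0.076, 0.997, 0.0]
wrist_force: [0.7, 0.7, 0.3]
finger_gap: 0.0852
grip_force: 0.0
```

carry_out([
  {"tx": 0,"ty": 0,"tz": 0,"wx": 0,"wy": 0,"wz": 0.05,"claw": -1},
  {"tx": 0,"ty": 0,"tz": 0,"wx": 0,"wy": 0,"wz": 0,"claw": -1},
])

```text
clock: 2.4
tcp_pos: [0.4394, 0.0424, 0.231]
orientation: [-0.0, -0.098, 0.995, 0.0]
wrist_force: [-0.2, -1.2, -0.4]
finger_gap: 0.0853
grip_force: 0.0
```

```bash
python3 -c "
from h import *
st(); c=grab('wrist','w2.png')
for n,x,y,z in [('f',.44,.039,.15),('t',.462,-.115,.095),('w',.453,-.0365,.012)]:
    p=np.linalg.inv(c['w'])@[x,y,z,1]; print(n,p[0]/p[2]*c['fx']+c['cx'],p[1]/p[2]*c['fy']+c['cy'])
"
```

```text
t 2.4 tcp [0.4394 0.0424 0.231 ] yaw -2.9447 z [-8.e-04  1.e-04 -1.e+00] q [-0.086  0.056 -0.272  1.244  0.    -0.283] F [-0.2 -1.2 -0.4] gap 0.0853 0.0
f 250.70295643819009 200.70038406407866
t 74.7561135289377 171.26579465352071
w 183.9291626914502 159.93986780174748
```

View pics/w2.png

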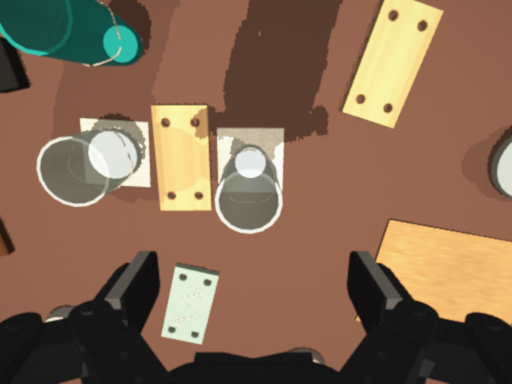

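The wrist view shows the flute rim centred at (250,200) and the tumbler rim at (73,169). Both are within 2 px of the projected top-camera estimates. Now descending on the flute.

carry_out([
  {"tx": 0,"ty": -0.35,"tz": -4.5,"wx": 0,"wy": 0,"wz": 0,"claw": -1},
  {"tx": 0,"ty": 0,"tz": -4.5,"wx": 0,"wy": 0,"wz": 0,"claw": -1},
  {"tx": 0,"ty": 0,"tz": -4.5,"wx": 0,"wy": 0,"wz": 0,"claw": -1},
  {"tx": 0,"ty": 0,"tz": 0,"wx": 0,"wy": 0,"wz": 0,"claw": -1},
  {"tx": 0,"ty": 0,"tz": 0,"wx": 0,"wy": 0,"wz": 0,"claw": 1},
  {"tx": 0,"ty": 0,"tz": 0,"wx": 0,"wy": 0,"wz": 0,"claw": 1},
  {"tx": 0,"ty": 0,"tz": 0,"wx": 0,"wy": 0,"wz": 0,"claw": 1},
  {"tx": 0,"ty": 0,"tz": 0,"wx": 0,"wy": 0,"wz": 0,"claw": 1},
], newtons=25)

```text
clock: 3.45
tcp_pos: [0.4414, 0.0384, 0.0985]
orientation: [0.002, -0.098, 0.995, -0.0]
wrist_force: [-0.7, 0.3, 7.1]
finger_gap: 0.0503
grip_force: 25.5
```

carry_out([
  {"tx": 0,"ty": 0,"tz": 0,"wx": 0,"wy": 0,"wz": 0,"claw": 1},
  {"tx": 0,"ty": 0,"tz": 0,"wx": 0,"wy": 0,"wz": 0,"claw": 1},
])

```text
clock: 3.7
tcp_pos: [0.4414, 0.0384, 0.0985]
orientation: [0.002, -0.098, 0.995, -0.0]
wrist_force: [-0.2, -0.1, 7.2]
finger_gap: 0.0496
grip_force: 25.5
```

carry_out([
  {"tx": 0,"ty": 0,"tz": 2.5,"wx": 0,"wy": 0,"wz": 0,"claw": 1},
  {"tx": 0,"ty": 0,"tz": 2.5,"wx": 0,"wy": 0,"wz": 0,"claw": 1},
  {"tx": 1.2,"ty": 3.7,"tz": 0,"wx": 0,"wy": 0,"wz": 0,"claw": 1},
  {"tx": 1.2,"ty": 3.9,"tz": 0,"wx": 0,"wy": 0,"wz": 0,"claw": 1},
  {"tx": 1.2,"ty": 3.9,"tz": 0,"wx": 0,"wy": 0,"wz": 0,"claw": 1},
  {"tx": 1.2,"ty": 3.9,"tz": 0,"wx": 0,"wy": 0,"wz": 0,"claw": 1},
  {"tx": 1.2,"ty": 3.9,"tz": 0,"wx": 0,"wy": 0,"wz": 0,"claw": 1},
  {"tx": 1.2,"ty": 3.9,"tz": 0,"wx": 0,"wy": 0,"wz": 0,"claw": 1},
])

```text
clock: 4.7
tcp_pos: [0.512, 0.2719, 0.1469]
orientation: [0.0, -0.098, 0.995, 0.0]
wrist_force: [0.5, 0.1, -2.3]
finger_gap: 0.0499
grip_force: 27.1
```

carry_out([
  {"tx": 1.2,"ty": 3.9,"tz": 0,"wx": 0,"wy": 0,"wz": 0,"claw": 1},
  {"tx": 1.2,"ty": 3.9,"tz": 0,"wx": 0,"wy": 0,"wz": 0,"claw": 1},
  {"tx": 1.2,"ty": 3.7,"tz": 0,"wx": 0,"wy": 0,"wz": 0,"claw": 1},
  {"tx": 0,"ty": 0,"tz": 0,"wx": 0,"wy": 0,"wz": 0,"claw": 1},
  {"tx": 0,"ty": 0,"tz": -2,"wx": 0,"wy": 0,"wz": 0,"claw": 1},
  {"tx": 0,"ty": 0,"tz": -1.5,"wx": 0,"wy": 0,"wz": 0,"claw": 1},
  {"tx": 0,"ty": 0,"tz": 0,"wx": 0,"wy": 0,"wz": 0,"claw": 1},
])

```text
clock: 5.58
tcp_pos: [0.5464, 0.3841, 0.1098]
orientation: [-0.002, -0.098, 0.995, -0.001]
wrist_force: [-0.5, -0.2, -2.1]
finger_gap: 0.0502
grip_force: 27.3
```

```bash
python3 -c "
from h import *
st()"
```

```text
t 5.58 tcp [0.5464 0.3841 0.1098] yaw -2.946 z [-0.0032 -0.0018 -1.    ] q [ 0.493  0.549  0.107  1.132 -0.     0.297] F [-0.5 -0.2 -2.1] gap 0.0502 27.32517683878541
```

carry_out([
  {"tx": 0,"ty": 0,"tz": -0.4,"wx": 0,"wy": 0,"wz": 0,"claw": 1},
  {"tx": 0,"ty": 0,"tz": -0.3,"wx": 0,"wy": 0,"wz": 0,"claw": 1},
  {"tx": 0,"ty": 0,"tz": -0.1,"wx": 0,"wy": 0,"wz": 0,"claw": 1},
  {"tx": 0,"ty": 0,"tz": 0,"wx": 0,"wy": 0,"wz": 0,"claw": 1},
])

```text
clock: 6.08
tcp_pos: [0.5477, 0.3855, 0.1035]
orientation: [0.0, -0.098, 0.995, 0.0]
wrist_force: [0.6, 0.3, -3.0]
finger_gap: 0.05
grip_force: 27.3
```

carry_out([
  {"tx": 0,"ty": 0,"tz": 0,"wx": 0,"wy": 0,"wz": 0,"claw": 0},
  {"tx": 0,"ty": 0,"tz": 0,"wx": 0,"wy": 0,"wz": 0,"claw": -1},
  {"tx": 0,"ty": 0,"tz": 0,"wx": 0,"wy": 0,"wz": 0,"claw": -1},
  {"tx": 0,"ty": 0,"tz": 0,"wx": 0,"wy": 0,"wz": 0,"claw": -1},
  {"tx": 0,"ty": 0,"tz": 3,"wx": 0,"wy": 0,"wz": 0,"claw": -1},
  {"tx": 0,"ty": 0,"tz": 4,"wx": 0,"wy": 0,"wz": 0,"claw": -1},
  {"tx": 0,"ty": 0,"tz": 5,"wx": 0,"wy": 0,"wz": 0,"claw": -1},
  {"tx": 0,"ty": -3,"tz": 0,"wx": 0,"wy": 0,"wz": 0,"claw": -1},
])

```text
clock: 7.08
tcp_pos: [0.5499, 0.3579, 0.2287]
orientation: [0.005, -0.099, 0.995, 0.002]
wrist_force: [-1.2, -1.4, -0.1]
finger_gap: 0.0856
grip_force: 0.0
```

```bash
python3 -c "
from h import *
st()
c=grab('scene'); cv2.imwrite('pics/s1.png',c['image'])"
```

```text
t 7.08 tcp [0.5499 0.3579 0.2287] yaw -2.9427 z [ 0.0089  0.0048 -0.9999] q [0.454 0.469 0.27  1.362 0.    0.256] F [-1.2 -1.4 -0.1] gap 0.0856 0.0
```

View pics/s1.png

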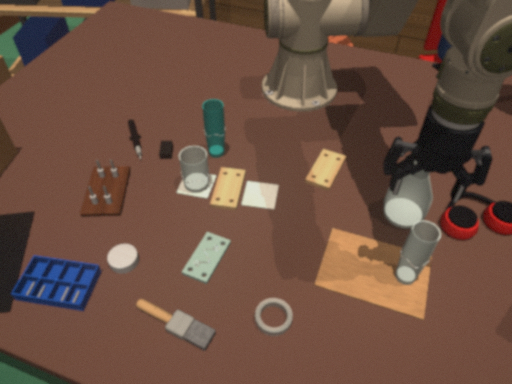

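The flute stands upright on the cardboard near (415,250). Next is the tumbler.

carry_out([
  {"tx": -1.0,"ty": -5.2,"tz": 0,"wx": 0,"wy": 0,"wz": 0,"claw": -1},
  {"tx": -1.0,"ty": -5.2,"tz": 0,"wx": 0,"wy": 0,"wz": 0,"claw": -1},
  {"tx": -1.0,"ty": -5.2,"tz": 0,"wx": 0,"wy": 0,"wz": 0,"claw": -1},
  {"tx": -1.0,"ty": -5.2,"tz": 0,"wx": 0,"wy": 0,"wz": 0,"claw": -1},
  {"tx": -1.0,"ty": -5.2,"tz": 0,"wx": 0,"wy": 0,"wz": 0,"claw": -1},
  {"tx": -1.0,"ty": -5.2,"tz": 0,"wx": 0,"wy": 0,"wz": 0,"claw": -1},
  {"tx": -1.0,"ty": -5.2,"tz": 0,"wx": 0,"wy": 0,"wz": 0,"claw": -1},
  {"tx": -1.0,"ty": -5.2,"tz": 0,"wx": 0,"wy": 0,"wz": 0,"claw": -1},
])

```text
clock: 8.12
tcp_pos: [0.4671, -0.0621, 0.2235]
orientation: [0.0, -0.098, 0.995, -0.0]
wrist_force: [0.3, -0.8, 0.1]
finger_gap: 0.0856
grip_force: 0.0
```

carry_out([
  {"tx": -0.8,"ty": -5.4,"tz": 0,"wx": 0,"wy": 0,"wz": 0,"claw": -1},
  {"tx": 0,"ty": 0,"tz": -3,"wx": 0,"wy": 0,"wz": 0,"claw": -1},
  {"tx": 0,"ty": 0,"tz": -4,"wx": 0,"wy": 0,"wz": 0,"claw": -1},
  {"tx": 0,"ty": 0,"tz": 0,"wx": 0,"wy": 0,"wz": 0,"claw": -1},
  {"tx": 0,"ty": 0,"tz": 0,"wx": 0,"wy": 0,"wz": 0,"claw": -1},
])

```text
clock: 8.75
tcp_pos: [0.4601, -0.1146, 0.1544]
orientation: [0.0, -0.098, 0.995, -0.0]
wrist_force: [-0.2, 0.3, -0.3]
finger_gap: 0.0852
grip_force: 0.0
```

```bash
python3 -c "
from h import *
st()"
```

```text
t 8.75 tcp [ 0.4601 -0.1146  0.1544] yaw -2.9451 z [ 8.e-04 -3.e-04 -1.e+00] q [-0.414  0.159 -0.348  1.063  0.    -0.61 ] F [-0.2  0.3 -0.3] gap 0.0852 0.0
```

Position is good; adjusting x by +0.2 and lowering 9.9 cm.

carry_out([
  {"tx": 0.2,"ty": 0,"tz": -4,"wx": 0,"wy": 0,"wz": 0,"claw": -1},
  {"tx": 0,"ty": 0,"tz": -4,"wx": 0,"wy": 0,"wz": 0,"claw": -1},
  {"tx": 0,"ty": 0,"tz": -1.9,"wx": 0,"wy": 0,"wz": 0,"claw": -1},
  {"tx": 0,"ty": 0,"tz": 0,"wx": 0,"wy": 0,"wz": 0,"claw": -1},
  {"tx": 0,"ty": 0,"tz": 0,"wx": 0,"wy": 0,"wz": 0,"claw": 1},
  {"tx": 0,"ty": 0,"tz": 0,"wx": 0,"wy": 0,"wz": 0,"claw": 1},
  {"tx": 0,"ty": 0,"tz": 0,"wx": 0,"wy": 0,"wz": 0,"claw": 1},
  {"tx": 0,"ty": 0,"tz": 0,"wx": 0,"wy": 0,"wz": 0,"claw": 1},
])

```text
clock: 9.75
tcp_pos: [0.4634, -0.1152, 0.0564]
orientation: [0.002, -0.098, 0.995, -0.001]
wrist_force: [0.5, -0.3, 7.6]
finger_gap: 0.0634
grip_force: 27.0
```

carry_out([
  {"tx": 0,"ty": 0,"tz": 0,"wx": 0,"wy": 0,"wz": 0,"claw": 1},
  {"tx": 0,"ty": 0,"tz": 2.5,"wx": 0,"wy": 0,"wz": 0,"claw": 1},
  {"tx": 0,"ty": 0,"tz": 3.5,"wx": 0,"wy": 0,"wz": 0,"claw": 1},
  {"tx": 0,"ty": 0,"tz": 0,"wx": 0,"wy": 0,"wz": 0,"claw": 1},
])

```text
clock: 10.25
tcp_pos: [0.4638, -0.1155, 0.1172]
orientation: [0.003, -0.098, 0.995, -0.001]
wrist_force: [0.3, 0.3, -2.0]
finger_gap: 0.0632
grip_force: 29.4
```

carry_out([
  {"tx": 1.1,"ty": 4.8,"tz": 0,"wx": 0,"wy": 0,"wz": 0,"claw": 1},
  {"tx": 1.1,"ty": 4.8,"tz": 0,"wx": 0,"wy": 0,"wz": 0,"claw": 1},
  {"tx": 1.1,"ty": 4.8,"tz": 0,"wx": 0,"wy": 0,"wz": 0,"claw": 1},
  {"tx": 1.1,"ty": 4.8,"tz": 0,"wx": 0,"wy": 0,"wz": 0,"claw": 1},
  {"tx": 1.1,"ty": 4.8,"tz": 0,"wx": 0,"wy": 0,"wz": 0,"claw": 1},
  {"tx": 1.1,"ty": 4.8,"tz": 0,"wx": 0,"wy": 0,"wz": 0,"claw": 1},
  {"tx": 1.1,"ty": 4.8,"tz": 0,"wx": 0,"wy": 0,"wz": 0,"claw": 1},
  {"tx": 1.1,"ty": 4.6,"tz": 0,"wx": 0,"wy": 0,"wz": 0,"claw": 1},
])

```text
clock: 11.25
tcp_pos: [0.5491, 0.2689, 0.1129]
orientation: [-0.001, -0.098, 0.995, -0.0]
wrist_force: [1.0, 0.4, -1.8]
finger_gap: 0.0632
grip_force: 28.5
```

carry_out([
  {"tx": 0,"ty": 0,"tz": 0,"wx": 0,"wy": 0,"wz": 0,"claw": 1},
  {"tx": 0,"ty": 0,"tz": -2,"wx": 0,"wy": 0,"wz": 0,"claw": 1},
  {"tx": 0,"ty": 0,"tz": -1.5,"wx": 0,"wy": 0,"wz": 0,"claw": 1},
  {"tx": 0,"ty": 0,"tz": -1,"wx": 0,"wy": 0,"wz": 0,"claw": 1},
  {"tx": 0,"ty": 0,"tz": 0,"wx": 0,"wy": 0,"wz": 0,"claw": 1},
  {"tx": 0,"ty": 0,"tz": 0,"wx": 0,"wy": 0,"wz": 0,"claw": 1},
])

```text
clock: 12.0
tcp_pos: [0.55, 0.2673, 0.0698]
orientation: [0.0, -0.098, 0.995, 0.0]
wrist_force: [0.1, -0.4, -1.1]
finger_gap: 0.0632
grip_force: 28.4
```

carry_out([
  {"tx": 0,"ty": 0,"tz": -0.5,"wx": 0,"wy": 0,"wz": 0,"claw": 1},
  {"tx": 0,"ty": 0,"tz": -0.3,"wx": 0,"wy": 0,"wz": 0,"claw": 1},
  {"tx": 0,"ty": 0,"tz": -0.2,"wx": 0,"wy": 0,"wz": 0,"claw": 1},
  {"tx": 0,"ty": 0,"tz": 0,"wx": 0,"wy": 0,"wz": 0,"claw": 1},
])

```text
clock: 12.5
tcp_pos: [0.5497, 0.2675, 0.0606]
orientation: [0.0, -0.098, 0.995, 0.0]
wrist_force: [-2.8, -1.9, 5.7]
finger_gap: 0.0633
grip_force: 29.0
```

carry_out([
  {"tx": 0,"ty": 0,"tz": 0,"wx": 0,"wy": 0,"wz": 0,"claw": 0},
  {"tx": 0,"ty": 0,"tz": 0,"wx": 0,"wy": 0,"wz": 0,"claw": -1},
  {"tx": 0,"ty": 0,"tz": 0,"wx": 0,"wy": 0,"wz": 0,"claw": -1},
  {"tx": 0,"ty": 0,"tz": 0,"wx": 0,"wy": 0,"wz": 0,"claw": -1},
  {"tx": 0,"ty": 0,"tz": 3,"wx": 0,"wy": 0,"wz": 0,"claw": -1},
  {"tx": 0,"ty": 0,"tz": 5,"wx": 0,"wy": 0,"wz": 0,"claw": -1},
  {"tx": 0,"ty": 0,"tz": 5,"wx": 0,"wy": 0,"wz": 0,"claw": -1},
])

```text
clock: 13.38
tcp_pos: [0.5493, 0.2673, 0.1903]
orientation: [-0.0, -0.098, 0.995, -0.0]
wrist_force: [0.9, 0.4, 0.4]
finger_gap: 0.0853
grip_force: 0.0
```

carry_out([
  {"tx": -1.2,"ty": -3.8,"tz": 0,"wx": 0,"wy": 0,"wz": 0,"claw": -1},
  {"tx": -1.2,"ty": -3.8,"tz": 0,"wx": 0,"wy": 0,"wz": 0,"claw": -1},
  {"tx": -1.2,"ty": -3.8,"tz": 0,"wx": 0,"wy": 0,"wz": 0,"claw": -1},
  {"tx": -1.2,"ty": -3.8,"tz": 0,"wx": 0,"wy": 0,"wz": 0,"claw": -1},
  {"tx": -1.2,"ty": -3.8,"tz": 0,"wx": 0,"wy": 0,"wz": 0,"claw": -1},
  {"tx": -1.2,"ty": -3.8,"tz": 0,"wx": 0,"wy": 0,"wz": 0,"claw": -1},
  {"tx": -1.2,"ty": -3.8,"tz": 0,"wx": 0,"wy": 0,"wz": 0,"claw": -1},
  {"tx": -1.3,"ty": -3.8,"tz": 0,"wx": 0,"wy": 0,"wz": 0,"claw": -1},
])

```text
clock: 14.38
tcp_pos: [0.4522, -0.0377, 0.1894]
orientation: [0.0, -0.098, 0.995, -0.0]
wrist_force: [0.2, 0.1, 0.1]
finger_gap: 0.0855
grip_force: 0.0
```

carry_out([
  {"tx": 0,"ty": 0,"tz": -2,"wx": 0,"wy": 0,"wz": 0,"claw": -1},
  {"tx": 0,"ty": 0,"tz": 0,"wx": 0,"wy": 0,"wz": 0,"claw": -1},
  {"tx": 0,"ty": 0,"tz": 0,"wx": 0,"wy": 0,"wz": 0,"claw": -1},
])

```text
clock: 14.75
tcp_pos: [0.4528, -0.0363, 0.1697]
orientation: [0.0, -0.098, 0.995, 0.0]
wrist_force: [0.2, 0.5, -0.0]
finger_gap: 0.0856
grip_force: 0.0
```

```bash
python3 -c "
from h import *
import pickle
st(); c=grab('wrist'); pickle.dump(c,open('w3.pkl','wb')); cv2.imwrite('pics/w3.png',cv2.resize(c['image'],(800,600),interpolation=cv2.INTER_CUBIC)); st()"
```

```text
t 14.75 tcp [ 0.4528 -0.0363  0.1697] yaw -2.9449 z [ 1.e-04  1.e-04 -1.e+00] q [-0.257  0.111 -0.364  1.095  0.    -0.454] F [ 0.2  0.5 -0. ] gap 0.0856 0.0
t 14.8 tcp [ 0.4531 -0.0362  0.1699] yaw -2.9445 z [ 7.e-04 -0.e+00 -1.e+00] q [-0.257  0.111 -0.364  1.095  0.    -0.454] F [-0.7 -0.6  0.5] gap 0.0858 0.0
```

View pics/w3.png

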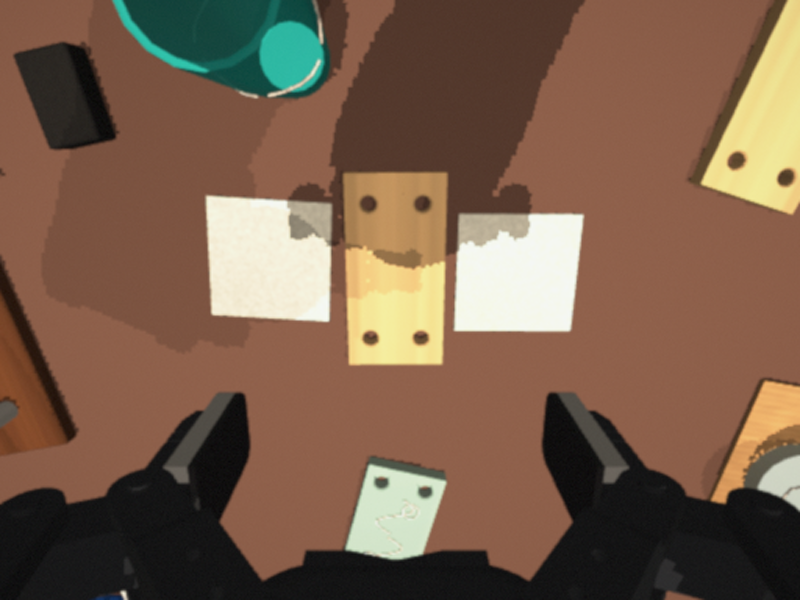

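The picture shows the plate clear between the empty coasters. Its holes are at (369,204), (423,203), (371,338) and (421,338), and it looks aligned with the tool.

```bash
cat >> h.py <<'E'
def holes(c,px,h,k=.64):
    w=np.array([ray(c,u*k,v*k,h)[:2] for u,v in px]); m=w.mean(0)
    print(w.round(4).tolist(),"mean",m.round(4),"d",[np.linalg.norm(w[i]-w[j]).round(4) for i,j in((0,1),(2,3),(0,2),(1,3))])
    a=w[2]+w[3]-w[0]-w[1]; print("yaw",np.arctan2(a[1],a[0]).round(4)); return m
E
python3 - <<'E'
from h import *
import pickle
c=pickle.load(open('w3.pkl','rb'))
holes(c,[(369,204),(423,203),(371,338),(421,338)],.012)
holes(c,[(344,172),(447,172),(349,364),(442,364)],.012)
print(holes(c,[(206,195),(332,204),(211,315),(330,321)],0),holes(c,[(459,213),(583,214),(454,330),(571,331)],0))
E
```

```text
[[0.4153, -0.0615], [0.4085, -0.0307], [0.4976, -0.045], [0.4914, -0.014]] mean [ 0.4532 -0.0378] d [np.float64(0.0316), np.float64(0.0317), np.float64(0.084), np.float64(0.0845)]
yaw 0.1986
[[0.4003, -0.0789], [0.3886, -0.0209], [0.5181, -0.0557], [0.5063, 0.0031]] mean [ 0.4533 -0.0381] d [np.float64(0.0591), np.float64(0.06), np.float64(0.1201), np.float64(0.12)]
yaw 0.1982
[[0.4309, -0.1596], [0.4212, -0.0839], [0.5071, -0.1497], [0.496, -0.0731]] mean [ 0.4638 -0.1166] d [np.float64(0.0763), np.float64(0.0774), np.float64(0.0769), np.float64(0.0756)]
yaw 0.1363
[[0.4113, -0.007], [0.3969, 0.0675], [0.4861, 0.0076], [0.4716, 0.0831]] mean [0.4415 0.0378] d [np.float64(0.0758), np.float64(0.0768), np.float64(0.0762), np.float64(0.0763)]
yaw 0.1989
[ 0.46378468 -0.11658345] [0.44147384 0.03781179]
```

carry_out([
  {"tx": 0,"ty": -0.15,"tz": -5,"wx": 0,"wy": 0,"wz": 0,"claw": -1},
  {"tx": 0,"ty": 0,"tz": -5,"wx": 0,"wy": 0,"wz": 0,"claw": -1},
  {"tx": 0,"ty": 0,"tz": -4,"wx": 0,"wy": 0,"wz": 0,"claw": -1},
  {"tx": 0,"ty": 0,"tz": -2,"wx": 0,"wy": 0,"wz": 0,"claw": -1},
  {"tx": 0,"ty": 0,"tz": 0,"wx": 0,"wy": 0,"wz": 0,"claw": -1},
  {"tx": 0,"ty": 0,"tz": 0,"wx": 0,"wy": 0,"wz": 0,"claw": -1},
])

```text
clock: 15.55
tcp_pos: [0.4538, -0.038, 0.0104]
orientation: [0.001, -0.098, 0.995, -0.0]
wrist_force: [-0.5, 0.1, -0.7]
finger_gap: 0.0859
grip_force: 0.0
```

```bash
python3 -c "
from h import *
st()"
```

```text
t 15.55 tcp [ 0.4538 -0.038   0.0104] yaw -2.9446 z [ 1.7e-03 -4.0e-04 -1.0e+00] q [-0.26   0.281 -0.599  0.689  0.    -0.457] F [-0.5  0.1 -0.7] gap 0.0859 0.0
```

carry_out([
  {"tx": 0,"ty": 0,"tz": -0.8,"wx": 0,"wy": 0,"wz": 0,"claw": -1},
  {"tx": 0,"ty": 0,"tz": -0.5,"wx": 0,"wy": 0,"wz": 0,"claw": -1},
  {"tx": 0,"ty": 0,"tz": 0,"wx": 0,"wy": 0,"wz": 0,"claw": -1},
  {"tx": 0,"ty": 0,"tz": 0,"wx": 0,"wy": 0,"wz": 0,"claw": 1},
  {"tx": 0,"ty": 0,"tz": 0,"wx": 0,"wy": 0,"wz": 0,"claw": 1},
  {"tx": 0,"ty": 0,"tz": 0,"wx": 0,"wy": 0,"wz": 0,"claw": 1},
  {"tx": 0,"ty": 0,"tz": 0,"wx": 0,"wy": 0,"wz": 0,"claw": 1},
], newtons=40)

```text
clock: 16.42
tcp_pos: [0.4529, -0.0382, -0.0033]
orientation: [0.0, -0.098, 0.995, -0.0]
wrist_force: [-0.3, 0.4, 5.6]
finger_gap: 0.059
grip_force: 43.5
```

```bash
python3 -c "
from h import *
st()"
```

```text
t 16.43 tcp [ 0.4529 -0.0382 -0.0033] yaw -2.9454 z [ 6.e-04 -1.e-04 -1.e+00] q [-0.261  0.301 -0.615  0.654  0.    -0.457] F [-0.3  0.4  5.6] gap 0.059 43.54163467884064
```

carry_out([
  {"tx": 0,"ty": 0,"tz": 4,"wx": 0,"wy": 0,"wz": 0,"claw": 1},
  {"tx": 0,"ty": 0,"tz": 5,"wx": 0,"wy": 0,"wz": 0,"claw": 1},
  {"tx": 3,"ty": -3.5,"tz": 2.5,"wx": 0,"wy": 0,"wz": 0.04,"claw": 1},
  {"tx": 3.5,"ty": -3.8,"tz": 2.5,"wx": 0,"wy": 0,"wz": 0.04,"claw": 1},
  {"tx": 3.5,"ty": -3.8,"tz": 2.5,"wx": 0,"wy": 0,"wz": 0.04,"claw": 1},
  {"tx": 3.5,"ty": -3.8,"tz": 2.5,"wx": 0,"wy": 0,"wz": 0.04,"claw": 1},
  {"tx": 3.5,"ty": -3.8,"tz": 2.5,"wx": 0,"wy": 0,"wz": 0.04,"claw": 1},
  {"tx": 2.9,"ty": -3.8,"tz": 2.5,"wx": 0,"wy": 0,"wz": 0,"claw": 1},
])

```text
clock: 17.42
tcp_pos: [0.6526, -0.2643, 0.2363]
orientation: [-0.0, -0.197, 0.98, 0.0]
wrist_force: [1.6, -0.0, 0.0]
finger_gap: 0.0592
grip_force: 43.6
```

carry_out([
  {"tx": 0,"ty": 0,"tz": 0,"wx": 0,"wy": 0,"wz": 0,"claw": 1},
  {"tx": 0,"ty": 0,"tz": 0,"wx": 0,"wy": 0,"wz": 0,"claw": 1},
  {"tx": 0,"ty": 0,"tz": 0,"wx": 0,"wy": 0,"wz": 0,"claw": 1},
])

```text
clock: 17.8
tcp_pos: [0.6505, -0.2616, 0.2354]
orientation: [-0.001, -0.197, 0.98, 0.001]
wrist_force: [0.2, 0.4, 0.6]
finger_gap: 0.059
grip_force: 43.6
```

```bash
python3 -c "
from h import *
import pickle
st(); c=grab('wrist'); pickle.dump(c,open('w4.pkl','wb')); cv2.imwrite('pics/w4.png',cv2.resize(c['image'],(800,600),interpolation=cv2.INTER_CUBIC)); st()"
```

```text
t 17.8 tcp [ 0.6505 -0.2616  0.2354] yaw -2.7445 z [-0.0022  0.0014 -1.    ] q [-0.497  0.581  0.469  1.461  0.    -0.894] F [0.2 0.4 0.6] gap 0.059 43.6443954706192
t 17.85 tcp [ 0.6506 -0.2616  0.2358] yaw -2.7444 z [-0.0018  0.0011 -1.    ] q [-0.497  0.581  0.469  1.462  0.    -0.894] F [-0.1  0.3 -0.6] gap 0.0588 43.644309639930725
```

View pics/w4.png

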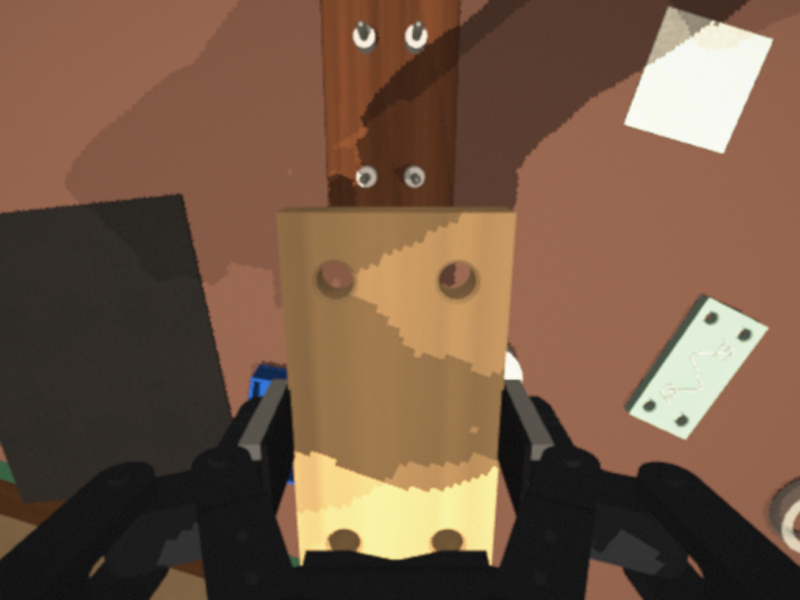

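All four posts are visible at (364,36), (416,36), (366,177) and (414,177), and so are the held plate's holes. I'll enlarge this to read the pins.

```bash
python3 -c "
from h import *
import pickle
c=pickle.load(open('w4.pkl','rb')); im=c['image']
a=cv2.resize(im[5:45,210:290],None,fx=8,fy=8,interpolation=cv2.INTER_CUBIC)[:280]
b=cv2.resize(im[95:135,210:290],None,fx=8,fy=8,interpolation=cv2.INTER_CUBIC)[:300]
cv2.imwrite('pics/w4c.png',np.vstack([a,b]))"
```

```text
(no output)
```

View pics/w4c.png

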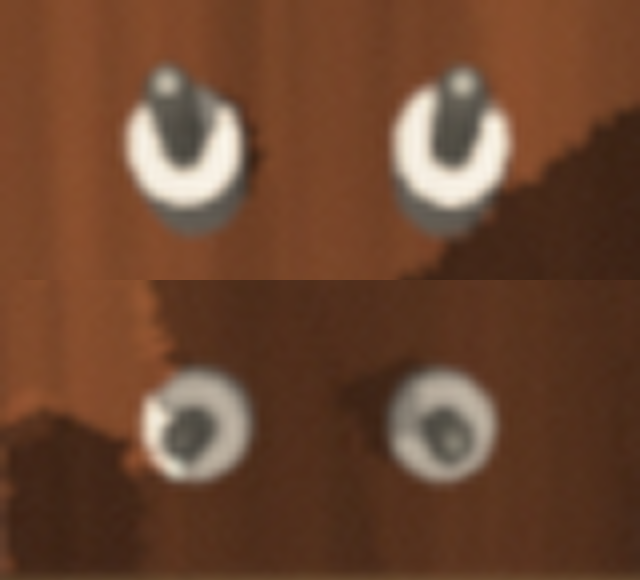

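Run:
```python
from h import *
import pickle
c=pickle.load(open('w4.pkl','rb'))
f=lambda L:[(210+(x+.5)/8-.5,(5+(y+.5)/8-.5) if y<280 else 95+(y-280+.5)/8-.5) for x,y in L]
a=holes(c,f([(186,146),(452,146),(197,426),(442,426)]),.034,1)
b=holes(c,f([(165,82),(462,82),(184,438),(456,440)]),.066,1)
# held plate
p=holes(c,[(335.5,279),(458,279),(344,541),(447,541)],.2356+.0153)
p2=holes(c,[(278,209),(516,210),(278,209),(516,210)],.2356+.0153)
```

```text
[[0.5304, -0.3349], [0.518, -0.3057], [0.6074, -0.3026], [0.5951, -0.2735]] mean [ 0.5627 -0.3042] d [np.float64(0.0317), np.float64(0.0316), np.float64(0.0835), np.float64(0.0835)]
yaw 0.396
[[0.5303, -0.3353], [0.5179, -0.3059], [0.6068, -0.3026], [0.5947, -0.2732]] mean [ 0.5624 -0.3043] d [np.float64(0.0319), np.float64(0.0318), np.float64(0.0833), np.float64(0.0835)]
yaw 0.4037
[[0.6182, -0.2941], [0.6059, -0.2649], [0.6947, -0.2622], [0.6825, -0.233]] mean [ 0.6503 -0.2635] d [np.float64(0.0316), np.float64(0.0316), np.float64(0.0829), np.float64(0.0829)]
yaw 0.3947
[[0.6069, -0.3135], [0.5843, -0.2591], [0.6069, -0.3135], [0.5843, -0.2591]] mean [ 0.5956 -0.2863] d [np.float64(0.0589), np.float64(0.0589), np.float64(0.0), np.float64(0.0)]
yaw -1.5708
```

carry_out([
  {"tx": -4.4,"ty": -2.1,"tz": 0,"wx": 0,"wy": 0,"wz": 0,"claw": 1},
  {"tx": -4.4,"ty": -2.1,"tz": 0,"wx": 0,"wy": 0,"wz": 0,"claw": 1},
  {"tx": 0,"ty": 0,"tz": -5,"wx": 0,"wy": 0,"wz": 0,"claw": 1},
  {"tx": 0,"ty": 0,"tz": -5,"wx": 0,"wy": 0,"wz": 0,"claw": 1},
  {"tx": 0,"ty": 0,"tz": -4,"wx": 0,"wy": 0,"wz": 0,"claw": 1},
  {"tx": 0,"ty": 0,"tz": -2.5,"wx": 0,"wy": 0,"wz": 0,"claw": 1},
  {"tx": 0,"ty": 0,"tz": 0,"wx": 0,"wy": 0,"wz": 0,"claw": 1},
  {"tx": 0,"ty": 0,"tz": 0,"wx": 0,"wy": 0,"wz": 0,"claw": 1},
])

```text
clock: 18.85
tcp_pos: [0.564, -0.3049, 0.0728]
orientation: [0.001, -0.197, 0.98, -0.001]
wrist_force: [-0.1, -0.4, 0.4]
finger_gap: 0.0588
grip_force: 43.6
```

```bash
python3 -c "
from h import *
import pickle
st(); c=grab('wrist'); pickle.dump(c,open('w5.pkl','wb')); st()
b=c['image'][110:370,160:340]; cv2.imwrite('pics/w5.png',cv2.resize(b,None,fx=2.3,fy=2.3,interpolation=cv2.INTER_CUBIC))"
```

```text
t 18.85 tcp [ 0.564  -0.3049  0.0728] yaw -2.7448 z [ 1.2e-03 -8.0e-04 -1.0e+00] q [-0.621  0.522 -0.035  1.012  0.    -1.017] F [-0.1 -0.4  0.4] gap 0.0588 43.623366951942444
t 18.9 tcp [ 0.5645 -0.3053  0.0732] yaw -2.745 z [ 0.0022 -0.0015 -1.    ] q [-0.621  0.522 -0.034  1.012  0.    -1.017] F [ 1.1 -0.5 -0.3] gap 0.0588 43.62337589263916
```

View pics/w5.png

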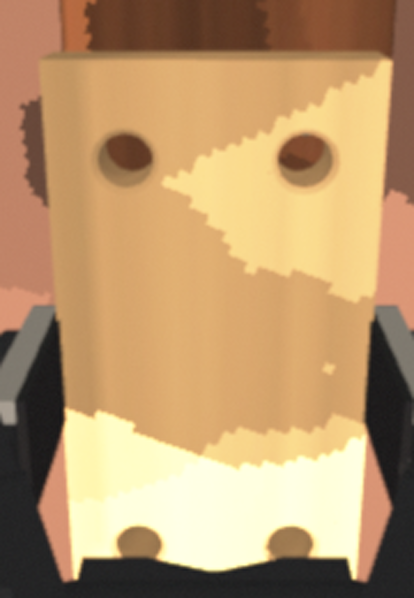

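The near holes at (125,158) and (305,160) show base wood but no pins yet. I'll settle, then lower closer to the tips.

carry_out([
  {"tx": 0,"ty": 0,"tz": 0,"wx": 0,"wy": 0,"wz": 0,"claw": 1},
  {"tx": 0,"ty": 0,"tz": 0,"wx": 0,"wy": 0,"wz": 0,"claw": 1},
  {"tx": 0,"ty": 0,"tz": 0,"wx": 0,"wy": 0,"wz": 0,"claw": 1},
])

```text
clock: 19.27
tcp_pos: [0.5638, -0.3052, 0.0718]
orientation: [0.0, -0.197, 0.98, -0.0]
wrist_force: [0.1, -1.1, -1.2]
finger_gap: 0.0589
grip_force: 43.6
```

carry_out([
  {"tx": 0,"ty": 0,"tz": -0.5,"wx": 0,"wy": 0,"wz": 0,"claw": 1},
  {"tx": 0,"ty": 0,"tz": 0,"wx": 0,"wy": 0,"wz": 0,"claw": 1},
  {"tx": 0,"ty": 0,"tz": 0,"wx": 0,"wy": 0,"wz": 0,"claw": 1},
])

```text
clock: 19.65
tcp_pos: [0.5635, -0.305, 0.0661]
orientation: [-0.0, -0.197, 0.98, 0.0]
wrist_force: [1.2, -0.5, 0.2]
finger_gap: 0.0592
grip_force: 43.6
```

```bash
python3 -c "
from h import *
import pickle
st(); c=grab('wrist'); pickle.dump(c,open('w6.pkl','wb')); st()
b=c['image'][155:200,195:315]; cv2.imwrite('pics/w6.png',cv2.resize(b,None,fx=6,fy=6,interpolation=cv2.INTER_CUBIC))"
```

```text
t 19.65 tcp [ 0.5635 -0.305   0.0661] yaw -2.7454 z [-4.e-04  4.e-04 -1.e+00] q [-0.621  0.528 -0.042  1.001  0.    -1.018] F [ 1.2 -0.5  0.2] gap 0.0592 43.62351357936859
t 19.7 tcp [ 0.5636 -0.3051  0.0662] yaw -2.7455 z [-2.e-04  2.e-04 -1.e+00] q [-0.621  0.528 -0.042  1.001  0.    -1.017] F [-0.2 -0.2 -0. ] gap 0.0587 43.623608350753784
```

View pics/w6.png

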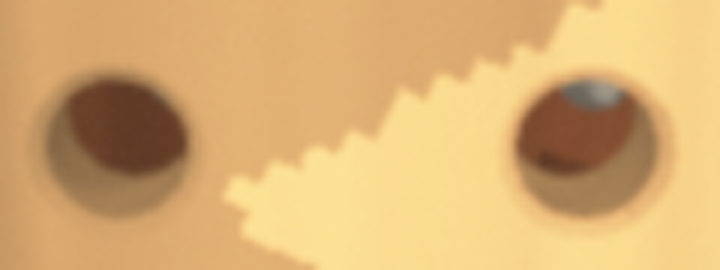

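The right pin tip is at (592,92), inside the right hole. The left hole is dark, so I'll check it with the contrast stretched, numerically as well.

```bash
python3 -c "
from h import *
import pickle
c=pickle.load(open('w6.pkl','rb')); im=c['image']
b=im[160:192,198:306].astype(float)
b=np.clip((b-20)*2.2,0,255).astype(np.uint8)
cv2.imwrite('pics/w6b.png',cv2.resize(b,None,fx=7.4,fy=7.4,interpolation=cv2.INTER_CUBIC))
z=c['z_map']
for r in range(165,190,2): print(r,(z[r,202:228:2]*1000).round().astype(int),(z[r,280:306:2]*1000).round().astype(int))
I=np.linalg.inv(c['w'])
for x,y in [(.5303,-.3351),(.5179,-.3058)]:
  p=I@[x,y,.064,1]; print(p[:3],p[0]/p[2]*c['fx']+c['cx'],p[1]/p[2]*c['fy']+c['cy'])
"
```

```text
165 [130 130 130 130 130 129 130 130 131 130 130 129 129] [130 130 130 130 130 129 130 130 131 129 130 130 129]
167 [130 131 130 130 130 131 130 131 129 130 130 130 129] [131 130 129 131 130 131 130 131 131 131 130 129 130]
169 [131 131 131 131 201 201 202 201 202 130 131 130 131] [130 131 131 131 132 150 149 147 147 131 131 130 130]
171 [130 131 131 201 202 201 202 201 203 201 149 131 130] [131 131 131 202 201 152 149 146 145 147 203 131 131]
173 [130 132 141 202 204 201 202 203 203 202 203 203 131] [132 132 201 204 202 201 202 151 202 202 203 139 133]
175 [131 137 143 202 202 202 201 202 202 203 203 203 133] [132 203 202 202 202 203 202 204 203 202 203 140 131]
177 [132 137 141 202 203 203 203 202 202 203 203 203 203] [132 204 203 202 203 203 203 203 203 204 202 140 135]
179 [132 136 140 144 204 203 203 202 202 204 203 204 203] [132 203 204 203 204 203 204 202 203 204 142 139 136]
181 [132 136 140 142 203 202 203 202 203 202 204 203 142] [132 203 204 202 204 203 203 205 202 143 141 137 135]
183 [134 134 138 139 142 144 205 205 205 203 204 142 137] [133 140 145 204 203 204 204 204 143 140 139 137 134]
185 [132 134 135 138 141 143 144 143 144 143 142 139 134] [132 135 140 141 144 144 143 142 142 140 137 135 134]
187 [133 134 135 134 138 139 139 140 140 139 138 135 133] [133 133 136 138 139 141 141 140 139 138 136 133 132]
189 [132 133 134 134 136 137 137 139 138 136 134 134 132] [134 134 134 137 137 137 138 139 136 136 134 133 133]
[-0.01303623 -0.01091549  0.14738294] 224.34698071061726 169.11971202539095
[ 0.01877952 -0.01099638  0.14734108] 294.2988480529781 168.93503734411536
```

View pics/w6b.png

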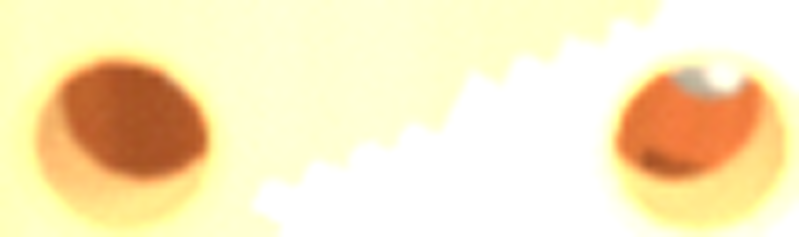

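By depth, the right pin is where predicted. The left one is hidden behind the right edge of its hole, so the plate must move about 2.7 mm along tool y. Shifting, then lowering part way.

carry_out([
  {"tx": -0.07,"ty": 0.27,"tz": 0,"wx": 0,"wy": 0,"wz": 0,"claw": 1},
  {"tx": 0,"ty": 0,"tz": 0,"wx": 0,"wy": 0,"wz": 0,"claw": 1},
  {"tx": 0,"ty": 0,"tz": 0,"wx": 0,"wy": 0,"wz": 0,"claw": 1},
])

```text
clock: 20.08
tcp_pos: [0.563, -0.3023, 0.0664]
orientation: [0.0, -0.197, 0.98, -0.0]
wrist_force: [0.8, 0.4, -0.6]
finger_gap: 0.0588
grip_force: 43.6
```

```bash
python3 -c "
from h import *
import pickle
st(); c=grab('wrist'); st()
z=c['z_map']
for r in range(165,190,2): print(r,(z[r,202:228:2]*1000).round().astype(int),(z[r,280:306:2]*1000).round().astype(int))
I=np.linalg.inv(c['w'])
for x,y in [(.5303,-.3351),(.5179,-.3058)]:
  p=I@[x,y,.064,1]; print(p[0]/p[2]*c['fx']+c['cx'],p[1]/p[2]*c['fy']+c['cy'])
cv2.imwrite('pics/w7.png',cv2.resize(c['image'][155:200,195:315],None,fx=6,fy=6,interpolation=cv2.INTER_CUBIC))
"
```

```text
t 20.07 tcp [ 0.563  -0.3023  0.0664] yaw -2.7453 z [ 1.e-04 -0.e+00 -1.e+00] q [-0.618  0.524 -0.048  0.999  0.    -1.015] F [ 0.8  0.4 -0.6] gap 0.0588 43.62345635890961
t 20.12 tcp [ 0.563  -0.3024  0.0664] yaw -2.7453 z [ 1.e-04 -0.e+00 -1.e+00] q [-0.618  0.524 -0.048  0.999  0.    -1.015] F [ 0.4  0.9 -0.2] gap 0.0589 43.623400926589966
165 [130 129 130 130 130 130 130 131 130 129 130 130 130] [129 130 129 131 130 129 130 130 131 131 131 130 130]
167 [131 129 130 130 130 131 130 132 131 130 130 130 130] [129 130 129 129 130 131 130 130 130 130 130 130 129]
169 [130 131 131 131 201 201 200 149 147 130 131 131 131] [130 130 130 131 131   0 147 202 201 131 131 131 130]
171 [131 131 132 201 201 202 202 203 152 149 151 131 131] [132 132 131 151 150 149 202 202 202 202 201 131 131]
173 [130 133 143 203 203 202 203 202 202 202 203 203 132] [131 131 202 202 202 202 202 202 203 202 202 141 131]
175 [132 137 142 202 203 203 204 203 203 202 203 204 132] [132 203 202 202 203 203 203 204 203 204 204 142 132]
177 [132 137 143 203 203 204 203 204 202 203 202 203 202] [132 203 204 203 203 203 202 203 201   0 202 140 134]
179 [132 137 140 144 203 205 203 204 204 204 204 204 204] [132 204 203 203 203 204 204 203 203 204 142 139 135]
181 [133 136 140 141 204 203 205 203 204 203 203 204 143] [132 204 204 205 204 203 204 204 204 143 141 137 135]
183 [133 134 138 139 142 144 203 204 205 204 205 143 138] [133 141 145 206 205 203 205 205 143 141 139 137 135]
185 [132 133 136 138 140 142 142 144 144 144 142 140 134] [132 136 139 142 143 144 143 142 142 139 139 135 133]
187 [133 133 134 136 139 140 140 140 141 140 138 134 133] [133 134 135 139 140 141 141 139 139 138 136 135 133]
189 [133 134 133 133 136 139 137 136 138 136 135 133 132] [134 133 134 136 137 137 138 136 137 135 133 133 133]
218.5715825800361 167.75427260282274
288.4520009308079 167.58963384924755
```

carry_out([
  {"tx": 0,"ty": 0,"tz": -0.6,"wx": 0,"wy": 0,"wz": 0,"claw": 1},
  {"tx": 0,"ty": 0,"tz": -0.6,"wx": 0,"wy": 0,"wz": 0,"claw": 1},
  {"tx": 0,"ty": 0,"tz": 0,"wx": 0,"wy": 0,"wz": 0,"claw": 1},
  {"tx": 0,"ty": 0,"tz": 0,"wx": 0,"wy": 0,"wz": 0,"claw": 1},
])

```text
clock: 20.62
tcp_pos: [0.5628, -0.3023, 0.0541]
orientation: [-0.0, -0.197, 0.98, 0.0]
wrist_force: [0.4, -0.4, -1.3]
finger_gap: 0.0588
grip_force: 43.6
```

carry_out([
  {"tx": 0,"ty": 0,"tz": -0.7,"wx": 0,"wy": 0,"wz": 0,"claw": 1},
  {"tx": 0,"ty": 0,"tz": -0.7,"wx": 0,"wy": 0,"wz": 0,"claw": 1},
  {"tx": 0,"ty": 0,"tz": -0.5,"wx": 0,"wy": 0,"wz": 0,"claw": 1},
  {"tx": 0,"ty": 0,"tz": -0.3,"wx": 0,"wy": 0,"wz": 0,"claw": 1},
  {"tx": 0,"ty": 0,"tz": 0,"wx": 0,"wy": 0,"wz": 0,"claw": 1},
  {"tx": 0,"ty": 0,"tz": 0,"wx": 0,"wy": 0,"wz": 0,"claw": 1},
])

```text
clock: 21.38
tcp_pos: [0.5631, -0.3025, 0.0325]
orientation: [0.0, -0.197, 0.98, -0.0]
wrist_force: [0.0, -0.0, -0.6]
finger_gap: 0.0588
grip_force: 43.7
```

carry_out([
  {"tx": 0,"ty": 0,"tz": -0.15,"wx": 0,"wy": 0,"wz": 0,"claw": 1},
  {"tx": 0,"ty": 0,"tz": -0.05,"wx": 0,"wy": 0,"wz": 0,"claw": 1},
  {"tx": 0,"ty": 0,"tz": 0,"wx": 0,"wy": 0,"wz": 0,"claw": 1},
  {"tx": 0,"ty": 0,"tz": 0,"wx": 0,"wy": 0,"wz": 0,"claw": 0},
  {"tx": 0,"ty": 0,"tz": 0,"wx": 0,"wy": 0,"wz": 0,"claw": -1},
  {"tx": 0,"ty": 0,"tz": 0,"wx": 0,"wy": 0,"wz": 0,"claw": -1},
  {"tx": 0,"ty": 0,"tz": 0,"wx": 0,"wy": 0,"wz": 0,"claw": -1},
])

```text
clock: 22.25
tcp_pos: [0.5628, -0.3023, 0.0301]
orientation: [-0.0, -0.197, 0.98, 0.0]
wrist_force: [-0.5, 0.6, 0.4]
finger_gap: 0.0852
grip_force: 0.0
```

carry_out([
  {"tx": 0,"ty": 0,"tz": 3,"wx": 0,"wy": 0,"wz": 0,"claw": -1},
  {"tx": 0,"ty": 0,"tz": 5,"wx": 0,"wy": 0,"wz": 0,"claw": -1},
  {"tx": 0,"ty": 0,"tz": 5.8,"wx": 0,"wy": 0,"wz": 0,"claw": -1},
  {"tx": 1.4,"ty": 5,"tz": 0,"wx": 0,"wy": 0,"wz": -0.07,"claw": -1},
  {"tx": 1.4,"ty": 5,"tz": 0,"wx": 0,"wy": 0,"wz": -0.07,"claw": -1},
  {"tx": 1.4,"ty": 5,"tz": 0,"wx": 0,"wy": 0,"wz": -0.07,"claw": -1},
  {"tx": 1.4,"ty": 5,"tz": 0,"wx": 0,"wy": 0,"wz": -0.07,"claw": -1},
  {"tx": 1.4,"ty": 5,"tz": 0,"wx": 0,"wy": 0,"wz": -0.07,"claw": -1},
])

```text
clock: 23.25
tcp_pos: [0.6332, -0.0508, 0.1683]
orientation: [0.0, -0.022, 1.0, 0.0]
wrist_force: [0.6, 0.5, -0.1]
finger_gap: 0.0858
grip_force: 0.0
```

carry_out([
  {"tx": 1.3,"ty": 4.8,"tz": 0,"wx": 0,"wy": 0,"wz": -0.07,"claw": -1},
  {"tx": 0,"ty": 0,"tz": 0,"wx": 0,"wy": 0,"wz": 0,"claw": -1},
  {"tx": 0,"ty": 0,"tz": 0,"wx": 0,"wy": 0,"wz": 0,"claw": -1},
  {"tx": 0,"ty": 0,"tz": 0,"wx": 0,"wy": 0,"wz": 0,"claw": -1},
])

```text
clock: 23.75
tcp_pos: [0.6457, -0.0057, 0.1683]
orientation: [-0.0, 0.013, 1.0, -0.0]
wrist_force: [0.4, -0.6, -0.5]
finger_gap: 0.085
grip_force: 0.0
```

```bash
python3 -c "
from h import *
import pickle
st(); c=grab('wrist'); pickle.dump(c,open('w8.pkl','wb')); t=grab('scene')['image']; st()
a=cv2.resize(c['image'],(800,600),interpolation=cv2.INTER_CUBIC)
a[:200,:240]=cv2.resize(t[125:225,60:180],(240,200))
cv2.imwrite('pics/w8.png',a)"
```

```text
t 23.75 tcp [ 0.6457 -0.0057  0.1683] yaw 3.1164 z [-2.e-04 -1.e-04 -1.e+00] q [-0.133  0.474  0.13   1.227 -0.    -0.108] F [ 0.4 -0.6 -0.5] gap 0.085 0.0
t 23.85 tcp [ 0.6457 -0.0058  0.1684] yaw 3.116 z [-0.  0. -1.] q [-0.133  0.474  0.13   1.227  0.    -0.108] F [-0.2 -0.5 -0.2] gap 0.0855 0.0
```

View pics/w8.png

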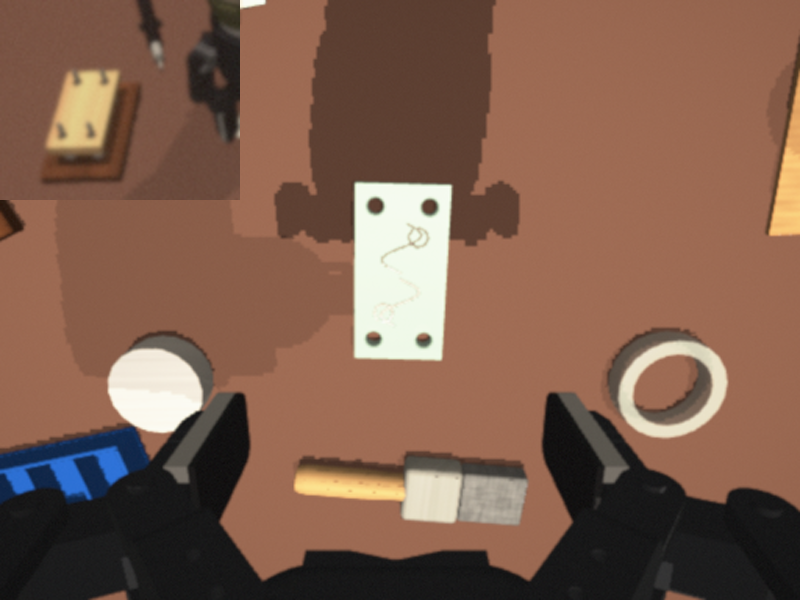

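The inset shows the plywood seated on the shoulders with all four pins through. The glass plate's holes are at (375,206), (429,208), (374,339) and (424,340).

Run:
```python
from h import *
import pickle
c=pickle.load(open('w8.pkl','rb'))
holes(c,[(375,206),(429,208),(374,339),(424,340)],.010)
holes(c,[(355,183),(451,185),(354,358),(442,359)],.010)
```

```text
[[0.6053, -0.0184], [0.6072, 0.0133], [0.6888, -0.022], [0.6902, 0.0098]] mean [ 0.6479 -0.0043] d [np.float64(0.0317), np.float64(0.0318), np.float64(0.0837), np.float64(0.0832)]
yaw -0.0428
[[0.5918, -0.0295], [0.5943, 0.0261], [0.7016, -0.0353], [0.7036, 0.0213]] mean [ 0.6478 -0.0044] d [np.float64(0.0556), np.float64(0.0566), np.float64(0.11), np.float64(0.1095)]
yaw -0.0487
```

carry_out([
  {"tx": 0.22,"ty": 0.13,"tz": -5,"wx": 0,"wy": 0,"wz": -0.02,"claw": -1},
  {"tx": 0,"ty": 0,"tz": -5,"wx": 0,"wy": 0,"wz": 0,"claw": -1},
  {"tx": 0,"ty": 0,"tz": -4,"wx": 0,"wy": 0,"wz": 0,"claw": -1},
  {"tx": 0,"ty": 0,"tz": -2,"wx": 0,"wy": 0,"wz": 0,"claw": -1},
  {"tx": 0,"ty": 0,"tz": 0,"wx": 0,"wy": 0,"wz": 0,"claw": -1},
  {"tx": 0,"ty": 0,"tz": -0.7,"wx": 0,"wy": 0,"wz": 0,"claw": -1},
  {"tx": 0,"ty": 0,"tz": 0,"wx": 0,"wy": 0,"wz": 0,"claw": -1},
])

```text
clock: 24.72
tcp_pos: [0.6487, -0.0034, 0.0021]
orientation: [0.001, 0.022, 1.0, -0.0]
wrist_force: [0.1, 0.6, -0.6]
finger_gap: 0.0853
grip_force: 0.0
```

```bash
python3 -c "
from h import *
st()"
```

```text
t 24.73 tcp [ 0.6487 -0.0034  0.0021] yaw 3.0974 z [ 1.3e-03 -1.0e-04 -1.0e+00] q [-0.129  0.599 -0.093  0.877  0.    -0.085] F [ 0.1  0.6 -0.6] gap 0.0853 0.0
```

carry_out([
  {"tx": 0,"ty": -0.1,"tz": -0.5,"wx": 0,"wy": 0,"wz": 0,"claw": -1},
  {"tx": 0,"ty": 0,"tz": 0,"wx": 0,"wy": 0,"wz": 0,"claw": -1},
  {"tx": 0,"ty": 0,"tz": 0,"wx": 0,"wy": 0,"wz": 0,"claw": 1},
  {"tx": 0,"ty": 0,"tz": 0,"wx": 0,"wy": 0,"wz": 0,"claw": 1},
  {"tx": 0,"ty": 0,"tz": 0,"wx": 0,"wy": 0,"wz": 0,"claw": 1},
  {"tx": 0,"ty": 0,"tz": 0,"wx": 0,"wy": 0,"wz": 0,"claw": 1},
  {"tx": 0,"ty": 0,"tz": 0,"wx": 0,"wy": 0,"wz": 0,"claw": 1},
], newtons=40)

```text
clock: 25.6
tcp_pos: [0.6485, -0.0041, -0.0032]
orientation: [0.0, 0.022, 1.0, 0.0]
wrist_force: [-0.4, -0.4, 4.5]
finger_gap: 0.0548
grip_force: 43.6
```

carry_out([
  {"tx": 0,"ty": 0,"tz": 5,"wx": 0,"wy": 0,"wz": 0,"claw": 1},
  {"tx": 0,"ty": 0,"tz": 6,"wx": 0,"wy": 0,"wz": 0,"claw": 1},
  {"tx": -1.4,"ty": -4.8,"tz": 0,"wx": 0,"wy": 0,"wz": 0.07,"claw": 1},
  {"tx": -1.4,"ty": -5,"tz": 0,"wx": 0,"wy": 0,"wz": 0.07,"claw": 1},
  {"tx": -1.4,"ty": -5,"tz": 0,"wx": 0,"wy": 0,"wz": 0.07,"claw": 1},
  {"tx": -1.4,"ty": -5,"tz": 0,"wx": 0,"wy": 0,"wz": 0.07,"claw": 1},
  {"tx": -1.4,"ty": -5,"tz": 0,"wx": 0,"wy": 0,"wz": 0.08,"claw": 1},
  {"tx": -1.45,"ty": -5,"tz": 0,"wx": 0,"wy": 0,"wz": 0.08,"claw": 1},
])

```text
clock: 26.6
tcp_pos: [0.5625, -0.3033, 0.1054]
orientation: [-0.0, -0.198, 0.98, 0.001]
wrist_force: [0.1, 0.1, -1.5]
finger_gap: 0.0547
grip_force: 43.5
```

carry_out([
  {"tx": 0,"ty": 0,"tz": -2,"wx": 0,"wy": 0,"wz": 0,"claw": 1},
  {"tx": 0,"ty": 0,"tz": -1.4,"wx": 0,"wy": 0,"wz": 0,"claw": 1},
  {"tx": 0,"ty": 0,"tz": 0,"wx": 0,"wy": 0,"wz": 0,"claw": 1},
  {"tx": 0,"ty": 0,"tz": 0,"wx": 0,"wy": 0,"wz": 0,"claw": 1},
  {"tx": 0,"ty": 0,"tz": 0,"wx": 0,"wy": 0,"wz": 0,"claw": 1},
])

```text
clock: 27.22
tcp_pos: [0.5644, -0.3017, 0.0731]
orientation: [0.0, -0.197, 0.98, -0.0]
wrist_force: [0.1, 0.2, -1.1]
finger_gap: 0.0549
grip_force: 43.4
```

```bash
python3 -c "
from h import *
st()"
```

```text
t 27.23 tcp [ 0.5644 -0.3017  0.0731] yaw -2.7443 z [ 1.e-03 -7.e-04 -1.e+00] q [-0.616  0.52  -0.038  1.012  0.    -1.014] F [ 0.1  0.2 -1.1] gap 0.0549 43.448830246925354
```

carry_out([
  {"tx": -0.05,"ty": -0.02,"tz": -0.6,"wx": 0,"wy": 0,"wz": 0,"claw": 1},
  {"tx": 0,"ty": 0,"tz": 0,"wx": 0,"wy": 0,"wz": 0,"claw": 1},
  {"tx": 0,"ty": 0,"tz": 0,"wx": 0,"wy": 0,"wz": 0,"claw": 1},
])

```text
clock: 27.6
tcp_pos: [0.5631, -0.3022, 0.0663]
orientation: [-0.0, -0.197, 0.98, 0.0]
wrist_force: [0.2, 0.6, -2.0]
finger_gap: 0.0545
grip_force: 43.5
```

```bash
python3 -c "
from h import *
import pickle
st(); c=grab('wrist'); pickle.dump(c,open('w9.pkl','wb')); st()
I=np.linalg.inv(c['w'])
for x,y in [(.5303,-.3351),(.5179,-.3058)]:
  p=I@[x,y,.064,1]; print(p[0]/p[2]*c['fx']+c['cx'],p[1]/p[2]*c['fy']+c['cy'])
cv2.imwrite('pics/w9.png',cv2.resize(c['image'][155:200,195:315],None,fx=6,fy=6,interpolation=cv2.INTER_CUBIC))
z=c['z_map']
for r in range(163,193,2): print(r,(z[r,202:228:2]*1000).round().astype(int),(z[r,280:306:2]*1000).round().astype(int))
"
```

```text
t 27.6 tcp [ 0.5631 -0.3022  0.0663] yaw -2.7453 z [-2.e-04  2.e-04 -1.e+00] q [-0.618  0.525 -0.048  0.999  0.    -1.014] F [ 0.2  0.6 -2. ] gap 0.0545 43.470813632011414
t 27.65 tcp [ 0.5631 -0.3023  0.0664] yaw -2.7454 z [-0.e+00  1.e-04 -1.e+00] q [-0.618  0.525 -0.047  0.999  0.    -1.014] F [-0.   0.1 -1.8] gap 0.0547 43.47069561481476
218.34806705762156 167.50921464697535
288.30103110946743 167.33511308274126
163 [131 132 130 133 132 133 172 149 133 132 132 132 132] [132 132 132 131 132 132 133 132 133 132 133 131 132]
165 [132 134 132 133 167 167 152 149 146 147 132 132 132] [132 132 133 133 148 147 147 150 166 165 132 133 132]
167 [132 134 139 167 167 167 167 148 146 146 147 148 133] [132 132 150 148 146 146 146 152 166 167 167 134 133]
169 [133 134 142 166 167 167 167 149 146 145 147 150 132] [132 133 150 149 147 146 146 166 166 166 167 139 133]
171 [133 136 142 167 168 167 167 168 150 150 151 168 168] [132 169 169 152 149 150 166 167 166 168 167 142 134]
173 [134 137 141 167 168 167 167 167 167 167 167 167 166] [133 167 167 168 167 167 168 167 168 167 167 140 135]
175 [134
[... 299 characters left out ...]
168 168 143 141 140 137 135]
181 [134 135 136 138 139 141 143 143 143 143 142 139 135] [134 135 140 144 144 144 143 142 141 141 138 136 135]
183 [134 134 135 135 137 139 140 140 139 140 138 135 134] [135 135 135 140 140 141 141 139 138 136 135 134 133]
185 [134 135 134 135 135 136 137 136 138 136 136 135 135] [135 135 135 136 138 139 137 136 136 136 136 135 135]
187 [135 134 134 134 135 136 137 135 135 135 135 135 134] [134 134 135 135 134 136 135 136 135 135 134 135 135]
189 [135 134 136 134 134 135 135 135 134 135 135 134 136] [135 136 135 134 136 135 136 135 136 135 135 135 134]
191 [136 136 135 135 135 136 134 135 135 136 136 135 136] [135 135 135 136 135 135 136 136 135 135 134 134 135]
```

View pics/w9.png

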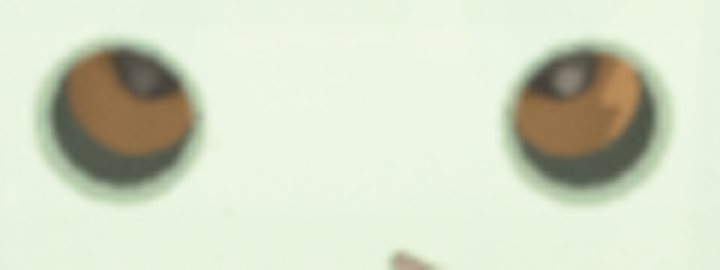

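Both pin tips sit inside the holes, at (143,75) and (570,78). Lowering.

carry_out([
  {"tx": -0.01,"ty": 0.03,"tz": -0.6,"wx": 0,"wy": 0,"wz": 0,"claw": 1},
  {"tx": 0,"ty": 0,"tz": -0.6,"wx": 0,"wy": 0,"wz": 0,"claw": 1},
  {"tx": 0,"ty": 0,"tz": -0.5,"wx": 0,"wy": 0,"wz": 0,"claw": 1},
  {"tx": 0,"ty": 0,"tz": 0,"wx": 0,"wy": 0,"wz": 0,"claw": 1},
  {"tx": 0,"ty": 0,"tz": 0,"wx": 0,"wy": 0,"wz": 0,"claw": 1},
])

```text
clock: 28.28
tcp_pos: [0.563, -0.302, 0.0493]
orientation: [-0.0, -0.197, 0.98, 0.0]
wrist_force: [0.7, -0.1, -1.8]
finger_gap: 0.0545
grip_force: 43.5
```

carry_out([
  {"tx": 0,"ty": 0,"tz": -0.4,"wx": 0,"wy": 0,"wz": 0,"claw": 1},
  {"tx": 0,"ty": 0,"tz": -0.2,"wx": 0,"wy": 0,"wz": 0,"claw": 1},
  {"tx": 0,"ty": 0,"tz": -0.1,"wx": 0,"wy": 0,"wz": 0,"claw": 1},
  {"tx": 0,"ty": 0,"tz": 0,"wx": 0,"wy": 0,"wz": 0,"claw": 1},
])

```text
clock: 28.78
tcp_pos: [0.563, -0.3019, 0.0428]
orientation: [0.0, -0.197, 0.98, 0.0]
wrist_force: [-1.5, 1.1, 3.6]
finger_gap: 0.0547
grip_force: 43.9
```

carry_out([
  {"tx": 0,"ty": 0,"tz": 0,"wx": 0,"wy": 0,"wz": 0,"claw": 0},
  {"tx": 0,"ty": 0,"tz": 0,"wx": 0,"wy": 0,"wz": 0,"claw": -1},
  {"tx": 0,"ty": 0,"tz": 0,"wx": 0,"wy": 0,"wz": 0,"claw": -1},
  {"tx": 0,"ty": 0,"tz": 0,"wx": 0,"wy": 0,"wz": 0,"claw": -1},
  {"tx": 0,"ty": 0,"tz": 3,"wx": 0,"wy": 0,"wz": 0,"claw": -1},
  {"tx": 0,"ty": 0,"tz": 5,"wx": 0,"wy": 0,"wz": 0,"claw": -1},
  {"tx": 0,"ty": 0,"tz": 6,"wx": 0,"wy": 0,"wz": 0,"claw": -1},
  {"tx": 0,"ty": 0,"tz": 4,"wx": 0,"wy": 0,"wz": 0,"claw": -1},
])

```text
clock: 29.78
tcp_pos: [0.5637, -0.3024, 0.2256]
orientation: [0.001, -0.197, 0.98, -0.001]
wrist_force: [0.6, 0.2, -0.3]
finger_gap: 0.0853
grip_force: 0.0
```

carry_out([
  {"tx": -0.1,"ty": 5,"tz": 0,"wx": 0,"wy": 0,"wz": -0.02,"claw": -1},
  {"tx": -0.1,"ty": 6,"tz": 0,"wx": 0,"wy": 0,"wz": -0.02,"claw": -1},
  {"tx": -0.1,"ty": 6,"tz": 0,"wx": 0,"wy": 0,"wz": -0.02,"claw": -1},
  {"tx": -0.1,"ty": 6,"tz": 0,"wx": 0,"wy": 0,"wz": -0.02,"claw": -1},
  {"tx": -0.1,"ty": 6,"tz": 0,"wx": 0,"wy": 0,"wz": -0.02,"claw": -1},
  {"tx": -0.1,"ty": 6,"tz": 0,"wx": 0,"wy": 0,"wz": -0.02,"claw": -1},
  {"tx": -0.1,"ty": 6,"tz": 0,"wx": 0,"wy": 0,"wz": -0.03,"claw": -1},
  {"tx": -0.1,"ty": 6,"tz": 0,"wx": 0,"wy": 0,"wz": -0.02,"claw": -1},
])

```text
clock: 30.78
tcp_pos: [0.5549, 0.17, 0.2225]
orientation: [0.0, -0.112, 0.994, 0.0]
wrist_force: [0.6, -0.4, -0.1]
finger_gap: 0.0853
grip_force: 0.0
```

carry_out([
  {"tx": -0.3,"ty": 5,"tz": 0,"wx": 0,"wy": 0,"wz": -0.01,"claw": -1},
  {"tx": -0.3,"ty": 4.9,"tz": 0,"wx": 0,"wy": 0,"wz": -0.02,"claw": -1},
  {"tx": 0,"ty": 0,"tz": 0,"wx": 0,"wy": 0,"wz": 0,"claw": -1},
  {"tx": 0,"ty": 0,"tz": 0,"wx": 0,"wy": 0,"wz": 0,"claw": -1},
  {"tx": 0,"ty": 0,"tz": 0,"wx": 0,"wy": 0,"wz": 0,"claw": -1},
])

```text
clock: 31.4
tcp_pos: [0.5492, 0.2658, 0.2223]
orientation: [-0.0, -0.097, 0.995, -0.0]
wrist_force: [0.3, -0.5, 0.5]
finger_gap: 0.0852
grip_force: 0.0
```

```bash
python3 -c "
from h import *
import pickle
st(); c=grab('scene'); P=cloud(c); st()
d=P-np.array([.5627,-.3042,0]); ca,sa=np.cos(.399),np.sin(.399)
x=d[...,0]*ca+d[...,1]*sa; y=-d[...,0]*sa+d[...,1]*ca
for nm,m in (('mid',(abs(x)<.03)&(abs(y)<.02)),('+x',(abs(x-.05)<.004)&(abs(y)<.02)),('-x',(abs(x+.05)<.004)&(abs(y)<.02)),('+y',(abs(y-.025)<.003)&(abs(x)<.03)),('-y',(abs(y+.025)<.003)&(abs(x)<.03))): print(nm,np.nanmedian(P[...,2][m]).round(4),m.sum())
w=grab('wrist'); Q=cloud(w)
for n,X,Y,h in (('t',.5497,.2675,.08),('f',.548,.385,.13)):
  m=(np.hypot(Q[...,0]-X,Q[...,1]-Y)<.06)&(Q[...,2]>h); q=Q[m]; print(n,m.sum(),q.min(0) if m.sum() else '',q.max(0) if m.sum() else '')
  m=(np.hypot(P[...,0]-X,P[...,1]-Y)<.06)&(P[...,2]>h); q=P[m]; print('scene',n,m.sum(),q.min(0) if m.sum() else '',q.max(0) if m.sum() else '')
cv2.imwrite('pics/s2.png',c['image'])
"
```

```text
t 31.4 tcp [0.5492 0.2658 0.2223] yaw -2.9469 z [-1.e-04 -2.e-04 -1.e+00] q [ 0.319  0.385  0.127  1.313 -0.     0.125] F [ 0.3 -0.5  0.5] gap 0.0852 0.0
t 31.45 tcp [0.5493 0.2658 0.2224] yaw -2.9472 z [-0.e+00 -1.e-04 -1.e+00] q [ 0.319  0.385  0.127  1.313 -0.     0.125] F [-0.9  0.2  0.1] gap 0.0853 0.0
mid 0.057 333
+x 0.0452 123
-x 0.0571 27
+y 0.0555 87
-y 0.0569 31
t 27392 [0.5177734  0.20753146 0.08003906] [0.58121826 0.32720283 0.31151088]
scene t 12435 [0.51602443 0.207875   0.08006681] [0.60530292 0.32749933 0.56838478]
f 3898 [0.52229163 0.3251079  0.1300309 ] [0.57214766 0.40972361 0.29356335]
scene f 906 [0.52109775 0.32505987 0.13002334] [0.57346198 0.41105021 0.34213834]
```

carry_out([
  {"tx": 0,"ty": 0.15,"tz": -5,"wx": 0,"wy": 0,"wz": 0,"claw": -1},
  {"tx": 0,"ty": 0,"tz": -5,"wx": 0,"wy": 0,"wz": 0,"claw": -1},
  {"tx": 0,"ty": 0,"tz": -4,"wx": 0,"wy": 0,"wz": 0,"claw": -1},
  {"tx": 0,"ty": 0,"tz": -2.2,"wx": 0,"wy": 0,"wz": 0,"claw": -1},
  {"tx": 0,"ty": 0,"tz": 0,"wx": 0,"wy": 0,"wz": 0,"claw": -1},
  {"tx": 0,"ty": 0,"tz": 0,"wx": 0,"wy": 0,"wz": 0,"claw": -1},
])

```text
clock: 32.25
tcp_pos: [0.55, 0.2683, 0.0615]
orientation: [0.001, -0.098, 0.995, 0.0]
wrist_force: [-0.0, 0.2, -0.7]
finger_gap: 0.0853
grip_force: 0.0
```

carry_out([
  {"tx": 0,"ty": 0,"tz": 0,"wx": 0,"wy": 0,"wz": 0,"claw": 1},
  {"tx": 0,"ty": 0,"tz": 0,"wx": 0,"wy": 0,"wz": 0,"claw": 1},
  {"tx": 0,"ty": 0,"tz": 0,"wx": 0,"wy": 0,"wz": 0,"claw": 1},
  {"tx": 0,"ty": 0,"tz": 0,"wx": 0,"wy": 0,"wz": 0,"claw": 1},
  {"tx": 0,"ty": 0,"tz": 0,"wx": 0,"wy": 0,"wz": 0,"claw": 1},
], newtons=25)

```text
clock: 32.88
tcp_pos: [0.5503, 0.2686, 0.0621]
orientation: [0.002, -0.098, 0.995, 0.0]
wrist_force: [-0.6, -1.5, 6.2]
finger_gap: 0.0631
grip_force: 27.2
```

carry_out([
  {"tx": 0,"ty": 0,"tz": 3,"wx": 0,"wy": 0,"wz": 0,"claw": 1},
  {"tx": 0,"ty": 0,"tz": 3,"wx": 0,"wy": 0,"wz": 0,"claw": 1},
  {"tx": -1,"ty": -4.4,"tz": 0,"wx": 0,"wy": 0,"wz": 0,"claw": 1},
  {"tx": -1,"ty": -4.4,"tz": 0,"wx": 0,"wy": 0,"wz": 0,"claw": 1},
  {"tx": -1,"ty": -4.4,"tz": 0,"wx": 0,"wy": 0,"wz": 0,"claw": 1},
  {"tx": -1,"ty": -4.4,"tz": 0,"wx": 0,"wy": 0,"wz": 0,"claw": 1},
  {"tx": -1,"ty": -4.4,"tz": 0,"wx": 0,"wy": 0,"wz": 0,"claw": 1},
  {"tx": -1,"ty": -4.4,"tz": 0,"wx": 0,"wy": 0,"wz": 0,"claw": 1},
])

```text
clock: 33.88
tcp_pos: [0.4883, 0.0034, 0.1203]
orientation: [0.0, -0.098, 0.995, 0.0]
wrist_force: [1.0, -0.7, -2.9]
finger_gap: 0.0631
grip_force: 29.3
```

carry_out([
  {"tx": -1,"ty": -4.4,"tz": 0,"wx": 0,"wy": 0,"wz": 0,"claw": 1},
  {"tx": -1,"ty": -4.4,"tz": 0,"wx": 0,"wy": 0,"wz": 0,"claw": 1},
  {"tx": -0.6,"ty": -3.2,"tz": 0,"wx": 0,"wy": 0,"wz": 0,"claw": 1},
  {"tx": 0,"ty": 0,"tz": -2.5,"wx": 0,"wy": 0,"wz": 0,"claw": 1},
  {"tx": 0,"ty": 0,"tz": -2,"wx": 0,"wy": 0,"wz": 0,"claw": 1},
  {"tx": 0,"ty": 0,"tz": 0,"wx": 0,"wy": 0,"wz": 0,"claw": 1},
  {"tx": 0,"ty": 0,"tz": 0,"wx": 0,"wy": 0,"wz": 0,"claw": 1},
])

```text
clock: 34.75
tcp_pos: [0.4633, -0.1154, 0.0759]
orientation: [0.0, -0.098, 0.995, -0.0]
wrist_force: [0.5, 0.6, -2.4]
finger_gap: 0.0637
grip_force: 29.4
```

carry_out([
  {"tx": 0.03,"ty": -0.08,"tz": -1,"wx": 0,"wy": 0,"wz": 0,"claw": 1},
  {"tx": 0,"ty": 0,"tz": -0.4,"wx": 0,"wy": 0,"wz": 0,"claw": 1},
  {"tx": 0,"ty": 0,"tz": -0.3,"wx": 0,"wy": 0,"wz": 0,"claw": 1},
  {"tx": 0,"ty": 0,"tz": 0,"wx": 0,"wy": 0,"wz": 0,"claw": 1},
  {"tx": 0,"ty": 0,"tz": 0,"wx": 0,"wy": 0,"wz": 0,"claw": 1},
])

```text
clock: 35.38
tcp_pos: [0.4634, -0.1163, 0.0584]
orientation: [0.0, -0.098, 0.995, 0.0]
wrist_force: [0.2, 0.5, -2.7]
finger_gap: 0.0631
grip_force: 29.3
```

Lower the last millimetre, release, rise and go back for the flute.

carry_out([
  {"tx": 0,"ty": 0,"tz": -0.1,"wx": 0,"wy": 0,"wz": 0,"claw": 1},
  {"tx": 0,"ty": 0,"tz": 0,"wx": 0,"wy": 0,"wz": 0,"claw": 1},
  {"tx": 0,"ty": 0,"tz": 0,"wx": 0,"wy": 0,"wz": 0,"claw": 0},
  {"tx": 0,"ty": 0,"tz": 0,"wx": 0,"wy": 0,"wz": 0,"claw": -1},
  {"tx": 0,"ty": 0,"tz": 0,"wx": 0,"wy": 0,"wz": 0,"claw": -1},
  {"tx": 0,"ty": 0,"tz": 0,"wx": 0,"wy": 0,"wz": 0,"claw": -1},
])

```text
clock: 36.12
tcp_pos: [0.4634, -0.1163, 0.0573]
orientation: [0.0, -0.098, 0.995, 0.0]
wrist_force: [-1.1, 0.6, -0.8]
finger_gap: 0.0855
grip_force: 0.0
```

carry_out([
  {"tx": 0,"ty": 0,"tz": 4,"wx": 0,"wy": 0,"wz": 0,"claw": -1},
  {"tx": 0,"ty": 0,"tz": 6,"wx": 0,"wy": 0,"wz": 0,"claw": -1},
  {"tx": 0,"ty": 0,"tz": 6,"wx": 0,"wy": 0,"wz": 0,"claw": -1},
  {"tx": 0.8,"ty": 5,"tz": 0,"wx": 0,"wy": 0,"wz": 0,"claw": -1},
  {"tx": 0.8,"ty": 5,"tz": 0,"wx": 0,"wy": 0,"wz": 0,"claw": -1},
  {"tx": 0.9,"ty": 5,"tz": 0,"wx": 0,"wy": 0,"wz": 0,"claw": -1},
  {"tx": 0.9,"ty": 5,"tz": 0,"wx": 0,"wy": 0,"wz": 0,"claw": -1},
  {"tx": 0.9,"ty": 5,"tz": 0,"wx": 0,"wy": 0,"wz": 0,"claw": -1},
])

```text
clock: 37.12
tcp_pos: [0.5065, 0.1354, 0.2173]
orientation: [0.0, -0.098, 0.995, -0.0]
wrist_force: [0.5, -0.3, -0.4]
finger_gap: 0.0855
grip_force: 0.0
```

carry_out([
  {"tx": 0.8,"ty": 5,"tz": 0,"wx": 0,"wy": 0,"wz": 0,"claw": -1},
  {"tx": 0.8,"ty": 5,"tz": 0,"wx": 0,"wy": 0,"wz": 0,"claw": -1},
  {"tx": 0.8,"ty": 5,"tz": 0,"wx": 0,"wy": 0,"wz": 0,"claw": -1},
  {"tx": 0.9,"ty": 5,"tz": 0,"wx": 0,"wy": 0,"wz": 0,"claw": -1},
  {"tx": 0.8,"ty": 5.1,"tz": 0,"wx": 0,"wy": 0,"wz": 0,"claw": -1},
  {"tx": 0,"ty": 0,"tz": 0,"wx": 0,"wy": 0,"wz": 0,"claw": -1},
  {"tx": 0,"ty": 0,"tz": 0,"wx": 0,"wy": 0,"wz": 0,"claw": -1},
  {"tx": 0,"ty": 0,"tz": 0,"wx": 0,"wy": 0,"wz": 0,"claw": -1},
])

```text
clock: 38.12
tcp_pos: [0.5473, 0.3835, 0.2176]
orientation: [-0.0, -0.097, 0.995, -0.0]
wrist_force: [-0.9, -0.2, 0.2]
finger_gap: 0.0851
grip_force: 0.0
```

```bash
python3 -c "
from h import *
st(); w=grab('wrist'); Q=cloud(w)
m=(np.hypot(Q[...,0]-.548,Q[...,1]-.385)<.05)&(Q[...,2]>.143)&(Q[...,2]<.16); q=Q[m]; print(m.sum(),q.min(0),q.max(0),(q.min(0)+q.max(0))/2)
c=grab('scene');P=cloud(c)
m=(np.hypot(P[...,0]-.4636,P[...,1]+.116)<.05)&(P[...,2]>.088)&(P[...,2]<.11); q=P[m]; print(m.sum(),(q.min(0)+q.max(0))/2,q.max(0)-q.min(0))
"
```

```text
t 38.12 tcp [0.5473 0.3835 0.2176] yaw -2.9467 z [-2.e-04 -2.e-04 -1.e+00] q [ 0.491  0.506  0.302  1.367 -0.     0.296] F [-0.9 -0.2  0.2] gap 0.0851 0.0
1473 [0.52232466 0.36046856 0.14300406] [0.57248628 0.40960748 0.15532662] [0.54740547 0.38503802 0.14916534]
212 [ 0.4628752  -0.11625312  0.09357912] [0.0649725  0.06355168 0.01091926]
```

carry_out([
  {"tx": 0,"ty": 0.15,"tz": -4,"wx": 0,"wy": 0,"wz": 0,"claw": -1},
  {"tx": 0,"ty": 0,"tz": -4.5,"wx": 0,"wy": 0,"wz": 0,"claw": -1},
  {"tx": 0,"ty": 0,"tz": -3,"wx": 0,"wy": 0,"wz": 0,"claw": -1},
  {"tx": 0,"ty": 0,"tz": 0,"wx": 0,"wy": 0,"wz": 0,"claw": -1},
  {"tx": 0,"ty": 0,"tz": 0,"wx": 0,"wy": 0,"wz": 0,"claw": -1},
])

```text
clock: 38.85
tcp_pos: [0.5482, 0.3862, 0.1041]
orientation: [0.001, -0.098, 0.995, 0.0]
wrist_force: [0.1, -0.9, -0.4]
finger_gap: 0.0858
grip_force: 0.0
```

carry_out([
  {"tx": 0,"ty": 0,"tz": 0,"wx": 0,"wy": 0,"wz": 0,"claw": 1},
  {"tx": 0,"ty": 0,"tz": 0,"wx": 0,"wy": 0,"wz": 0,"claw": 1},
  {"tx": 0,"ty": 0,"tz": 0,"wx": 0,"wy": 0,"wz": 0,"claw": 1},
  {"tx": 0,"ty": 0,"tz": 0,"wx": 0,"wy": 0,"wz": 0,"claw": 1},
  {"tx": 0,"ty": 0,"tz": 0,"wx": 0,"wy": 0,"wz": 0,"claw": 1},
  {"tx": 0,"ty": 0,"tz": 0,"wx": 0,"wy": 0,"wz": 0,"claw": 1},
], newtons=25)

```text
clock: 39.6
tcp_pos: [0.5482, 0.3868, 0.104]
orientation: [0.001, -0.098, 0.995, 0.001]
wrist_force: [-0.1, 0.2, 5.5]
finger_gap: 0.0497
grip_force: 26.8
```

carry_out([
  {"tx": 0,"ty": 0,"tz": 3,"wx": 0,"wy": 0,"wz": 0,"claw": 1},
  {"tx": 0,"ty": 0,"tz": 3,"wx": 0,"wy": 0,"wz": 0,"claw": 1},
  {"tx": -1.2,"ty": -3.9,"tz": 0,"wx": 0,"wy": 0,"wz": 0,"claw": 1},
  {"tx": -1.2,"ty": -3.9,"tz": 0,"wx": 0,"wy": 0,"wz": 0,"claw": 1},
  {"tx": -1.2,"ty": -3.9,"tz": 0,"wx": 0,"wy": 0,"wz": 0,"claw": 1},
  {"tx": -1.2,"ty": -3.9,"tz": 0,"wx": 0,"wy": 0,"wz": 0,"claw": 1},
  {"tx": -1.2,"ty": -3.9,"tz": 0,"wx": 0,"wy": 0,"wz": 0,"claw": 1},
  {"tx": -1.2,"ty": -3.9,"tz": 0,"wx": 0,"wy": 0,"wz": 0,"claw": 1},
])

```text
clock: 40.6
tcp_pos: [0.4744, 0.151, 0.162]
orientation: [-0.0, -0.098, 0.995, -0.0]
wrist_force: [-0.3, -0.3, -2.6]
finger_gap: 0.0497
grip_force: 27.2
```

carry_out([
  {"tx": -1.2,"ty": -3.9,"tz": 0,"wx": 0,"wy": 0,"wz": 0,"claw": 1},
  {"tx": -1.2,"ty": -3.9,"tz": 0,"wx": 0,"wy": 0,"wz": 0,"claw": 1},
  {"tx": -1,"ty": -3.6,"tz": 0,"wx": 0,"wy": 0,"wz": 0,"claw": 1},
  {"tx": 0,"ty": 0,"tz": -2.5,"wx": 0,"wy": 0,"wz": 0,"claw": 1},
  {"tx": 0,"ty": 0,"tz": -2,"wx": 0,"wy": 0,"wz": 0,"claw": 1},
  {"tx": 0,"ty": 0,"tz": 0,"wx": 0,"wy": 0,"wz": 0,"claw": 1},
  {"tx": 0,"ty": 0,"tz": 0,"wx": 0,"wy": 0,"wz": 0,"claw": 1},
])

```text
clock: 41.48
tcp_pos: [0.4415, 0.0383, 0.1178]
orientation: [0.0, -0.098, 0.995, 0.0]
wrist_force: [-0.3, -0.3, -1.1]
finger_gap: 0.0499
grip_force: 27.4
```

carry_out([
  {"tx": 0.05,"ty": 0,"tz": -1,"wx": 0,"wy": 0,"wz": 0,"claw": 1},
  {"tx": 0,"ty": 0,"tz": -0.4,"wx": 0,"wy": 0,"wz": 0,"claw": 1},
  {"tx": 0,"ty": 0,"tz": -0.2,"wx": 0,"wy": 0,"wz": 0,"claw": 1},
  {"tx": 0,"ty": 0,"tz": 0,"wx": 0,"wy": 0,"wz": 0,"claw": 1},
  {"tx": 0,"ty": 0,"tz": 0,"wx": 0,"wy": 0,"wz": 0,"claw": 1},
])

```text
clock: 42.1
tcp_pos: [0.4419, 0.0382, 0.1015]
orientation: [0.0, -0.098, 0.995, 0.0]
wrist_force: [-0.4, -0.1, -2.1]
finger_gap: 0.0494
grip_force: 27.4
```

carry_out([
  {"tx": 0,"ty": 0,"tz": -0.15,"wx": 0,"wy": 0,"wz": 0,"claw": 1},
  {"tx": 0,"ty": 0,"tz": -0.05,"wx": 0,"wy": 0,"wz": 0,"claw": 1},
  {"tx": 0,"ty": 0,"tz": 0,"wx": 0,"wy": 0,"wz": 0,"claw": 1},
  {"tx": 0,"ty": 0,"tz": 0,"wx": 0,"wy": 0,"wz": 0,"claw": 1},
])

```text
clock: 42.6
tcp_pos: [0.4423, 0.0382, 0.1]
orientation: [0.001, -0.098, 0.995, -0.0]
wrist_force: [-1.5, -0.2, 5.0]
finger_gap: 0.0497
grip_force: 27.9
```

carry_out([
  {"tx": 0,"ty": 0,"tz": 0,"wx": 0,"wy": 0,"wz": 0,"claw": 0},
  {"tx": 0,"ty": 0,"tz": 0,"wx": 0,"wy": 0,"wz": 0,"claw": -1},
  {"tx": 0,"ty": 0,"tz": 0,"wx": 0,"wy": 0,"wz": 0,"claw": -1},
  {"tx": 0,"ty": 0,"tz": 0,"wx": 0,"wy": 0,"wz": 0,"claw": -1},
  {"tx": 0,"ty": 0,"tz": 3,"wx": 0,"wy": 0,"wz": 0,"claw": -1},
  {"tx": 0,"ty": 0,"tz": 4,"wx": 0,"wy": 0,"wz": 0,"claw": -1},
  {"tx": 0,"ty": 0,"tz": 5,"wx": 0,"wy": 0,"wz": 0,"claw": -1},
  {"tx": 0,"ty": 5,"tz": 0,"wx": 0,"wy": 0,"wz": 0,"claw": -1},
])

```text
clock: 43.6
tcp_pos: [0.4451, 0.0868, 0.2233]
orientation: [0.004, -0.095, 0.995, -0.001]
wrist_force: [0.9, 0.2, -0.6]
finger_gap: 0.0856
grip_force: 0.0
```

carry_out([
  {"tx": 0,"ty": 6,"tz": 0,"wx": 0,"wy": 0,"wz": 0,"claw": -1},
  {"tx": 0,"ty": 6,"tz": 0,"wx": 0,"wy": 0,"wz": 0,"claw": -1},
  {"tx": 0,"ty": 0,"tz": 0,"wx": 0,"wy": 0,"wz": 0,"claw": -1},
  {"tx": 0,"ty": 0,"tz": 0,"wx": 0,"wy": 0,"wz": 0,"claw": -1},
])

```text
clock: 44.1
tcp_pos: [0.4414, 0.2083, 0.219]
orientation: [-0.0, -0.098, 0.995, -0.0]
wrist_force: [-1.0, -0.3, -0.7]
finger_gap: 0.0853
grip_force: 0.0
```

```bash
python3 -c "
from h import *
st(); c=grab('scene');P=cloud(c)
for X,Y,h in((.4636,-.116,.095),(.4413,.0385,.15)):
  m=(np.hypot(P[...,0]-X,P[...,1]-Y)<.05)&(abs(P[...,2]-h)<.01); q=P[m]; print(m.sum(),(q.min(0)+q.max(0))/2,q.max(0)-q.min(0))
im=c['image']; a=cv2.resize(im,(800,600),interpolation=cv2.INTER_CUBIC)
a[400:,500:]=cv2.resize(im[150:220,75:180],(300,200),interpolation=cv2.INTER_CUBIC)
cv2.imwrite('pics/s3.png',a)
"
```

```text
t 44.1 tcp [0.4414 0.2083 0.219 ] yaw -2.9443 z [-8.e-04 -6.e-04 -1.e+00] q [ 0.276  0.151 -0.194  1.227 -0.     0.079] F [-1.  -0.3 -0.7] gap 0.0853 0.0
256 [ 0.46209612 -0.11621925  0.09155729] [0.06739704 0.06300931 0.01298458]
224 [0.44195904 0.03915911 0.14681125] [0.05022531 0.04901628 0.01346308]
```

View pics/s3.png

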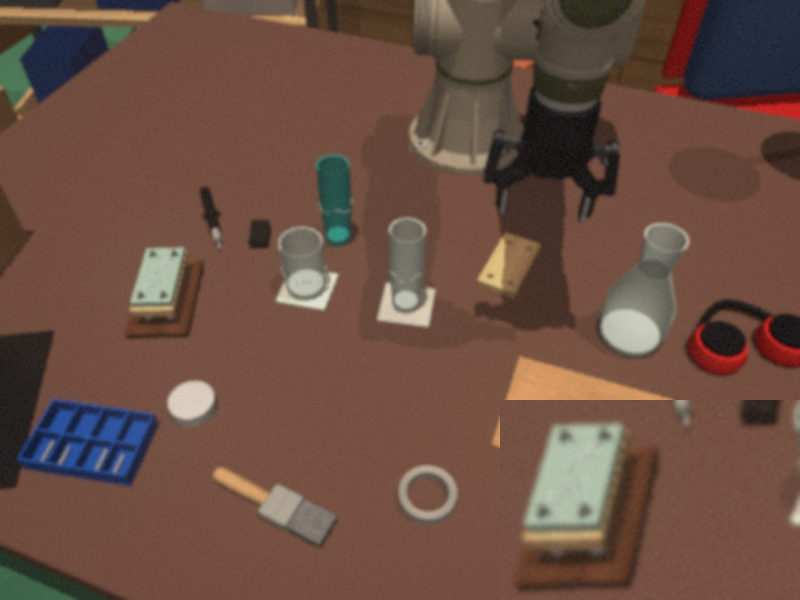

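The final view shows the sign complete at (160,285), with the glass plate flat on the plywood and the pins through. The tumbler at (302,265) and flute at (407,265) are centred on their own coasters, and the carafe is untouched.

```bash
python3 -c "
from h import *
print(env.hand_in())"
```

```text
the job is handed in; nothing more can be done
None
```

The job is handed in at about 44 s: plywood then glass plate seated on the posts, both glasses back on their own coasters, and the carafe never touched; the hand-in call returned no verdict.

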